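# Set the curing lamp over a glass tile and start its timer with the stylus

### The arm

A 6-joint arm with a two-finger parallel gripper is mounted at the origin on the work surface. World frame = base frame: x ahead of the robot, y to its left, z up, the work surface at z = 0. Lengths are in mm, angles in degrees, forces in N, time in s.
With the tool pointing down it reaches from about 300 to 850 mm from the base axis. Payload 4.2 kg.
Tool frame: the origin (TCP) lies midway between the tips of the shut fingers; the grasp point (between the pads) lies 19 mm behind it; z points along the fingers, y is the line along which they close (so a half turn about z gives the same grasp; the last joint's range is limited). The gripper opens to 91 mm and grips with 3 to 60 N. Pads are 32 mm wide; open, the fingers measure 118 mm over their backs; the gripper's body (76 mm by 178 mm) begins 60 mm behind the grasp point.
Start: joints at [74.886, 18.312, 89.639, -0, 72.044, -1.146], TCP at [138.802, 558.012, 213.976] pointing down, gripper open.
Joint ranges: [-177.97, 177.97], [-48.28, 115.42], [12.27, 149.76], [-77.06, 257.06], [2.81, 150.46], [-146.56, 146.56]. Speed limits (degrees/s): [147.25, 147.25, 180, 180, 180, 180].

### API

Orientations are given as [roll, pitch, yaw] about the fixed x, y, z axes, in that order (R = Rz(yaw) Ry(pitch) Rx(roll)).
In Python, from workcell import env gives the robot as it stands.
- The arm moves only by the shell command python3 drive.py 'ROWS' [OPENING] [FORCE]. ROWS is rows parted by semicolons, their numbers by spaces, 1 to 8 of them, each of 6 numbers: dx, dy, dz in mm, then a rotation vector rx, ry, rz in degrees; each row shifts and turns the commanded pose from where the row before left it, along the tool's axes as they then stand; what a row does not reach is not made up. A row lasts 1/10 s, in which the tool goes at most 50 mm and 8.59 degrees, less where a joint would pass 70% of its speed; a pose out of reach is approached as far as the arm can. OPENING is the finger opening in mm, set as the command begins (- or left out keeps the last). The fingers move at their own pace and stop on an object; FORCE is the grip in N (left out, the last holds). Time passes only in rows, so rows that do not move let the fingers close. It prints the time, the measured TCP pose, the force, the opening and the grip force at its end.
- env.state(): the state, without advancing time (a new reading comes with each control period).
- env.grab_frame(name): name is "scene" or "top" or "wrist"; returns the picture (420x560x3 uint8, blue, green, red); there is no depth.
- env.camera_model(name): a dict with "fx", "fy", "cx", "cy" (pixels), "D" ([k1, k2, p1, p2, k3] as OpenCV has them; the pictures are not rectified), "T" (4x4, takes a point from camera to world coordinates). Camera axes: x right, y up, looking along -z (the intrinsics and any distortion apply to the point x, -y, -z); pixel columns grow to the right and rows downward; lengths in mm; the calibration is good to about 2 mm. A picture is of the moment at which its call begins: read the wrist's pose just before it. camera_model takes no time and is no camera call; for the wrist camera it gives the pose at the moment of the call.
- env.job_done(): hands the job in; it is judged then, once.
The state is a dict: "time_s": time; "qpos": joint angles; "qvel": joint speeds; "effort": joint torques, N m; "ee_pos": TCP position; "ee_rot": TCP orientation; "force": force on the tool from outside, world axes, zero at the start; "torque": the same for the moment, N m; "gripper_width": finger opening in mm; "gripper_force": force on a finger pad.
Only numpy, scipy, OpenCV 4.12 (cv2) and the standard library are available. Lean on these libraries where they do the work, as an engineer would, in place of code of your own. Each camera call takes 0.05 s, during which the arm holds its last target. There are 200 camera calls.

### The job

Fold the lamp panel of the curing station forward until it leans at the same angle as the orange pointer beside it, and let go of it there. Then take the yellow stylus, press the timer's recessed red start button fully down with its tip for half a second, gently, and stand the stylus back upright in its wooden stand. Leave the orange pointer where it is, do not touch the freshly painted tile, and do not disturb the jars and other things around.

Things in the scene. Friction and masses are not known exactly. Their poses are not given: they have to be found in the camera images.
- lamp_hinge (a point): mid-point of the lamp panel's hinge line, fixed to the station (a grey bed 220 x 270 x 20 mm, reaching from 30 mm beyond the hinge line to 190 mm on the near side of it). The hinge line is the y axis of this frame and 60 mm above the table; z is up; -x points from the hinge over the tile, towards the robot. Steel hinge brackets stand at y = +-111 mm, up to 14 mm above the hinge line.
- lamp_edge (a point): middle of the free edge of the lamp panel: a stiff white panel, violet strips on its near face, black band along its free edge, 200 mm wide (y), 12 mm thick (x), free edge 145 mm from the hinge line. z lies in the panel, from the hinge to the free edge; x is the panel's normal. Only the hinge carries it.
- lamp (a joint): lean of the lamp panel, rad: 0 upright, growing as its free edge folds towards the robot and down over the tile; range -0.25 to 1.4. The hinge is stiff (about 0.5 N m, roughly 4 N at the free edge) and the panel stays where it is left.
- pointer (a joint): lean of the orange pointer, rad, on the same scale as the lamp panel's (0 upright, growing towards the robot): the angle wanted, different every time, 0.5 to 0.75. It is held by friction.
- pointer_tip (a point): ball at the end of the orange pointer, a bar 108 mm long and 7 mm wide that pivots on the hinge line, 131 mm to the +y side of its mid-point, next to a thin aluminium arc; z runs along the bar from the pivot to the tip
- tile: green glass tile with wet paint, 120 x 160 x 6 mm, lying on the station's bed on the near side of the lamp; origin at its underside's centre, 20 mm above the table; fixed; must not be touched
- timer: timer: heavy, fixed grey block 78 x 78 mm, with a blue face 80 x 80 mm inclined 35 degrees from level, tilted up at the back so that it looks up and towards -x of this frame; highest point (back edge) 90 mm. Origin: centre of its underside, z up. It and the stylus stand change sides between starts.
- hole_mouth (a point): centre, on the blue face, of the round hole (10 mm wide, ringed in yellow, rim chamfered 1 mm) at whose bottom the start button lies. This frame's axes are the timer's: x along its depth, z up; the hole's axis is not z but leans 35 degrees: outwards it points along (-sin 35, 0, cos 35) of this frame.
- button_top (a point): centre of the red start button's top, 8.8 mm wide, 8 mm below the blue face inside the 10 mm hole; it moves with the button. z points outwards along the hole's axis, 35 degrees from vertical. Fingers do not fit in.
- start (a joint): how far the start button is pressed, m: 0 out, 0.004 fully down (a hard stop). Spring: moves from about 2.4 N, fully down at about 5.6 N; springs back by itself. It counts as pressed beyond 0.003.
- stylus: stylus: round yellow handle 16 mm in diameter, 75 mm long, with a steel pin 5 mm in diameter and 40 mm long below it (flat tip), 45 g. Origin at the handle's lower end (the shoulder, on which it stands), z along the handle away from the pin: handle from z = 0 to 75 mm, tip at z = -40 mm. It starts upright in the stand with 60 mm of handle showing above it; handle's top 120 mm above the table.
- stand: wooden stylus stand: fixed block 60 x 60 x 60 mm, origin at its underside's centre. Round socket 24 mm wide and 15 mm deep in its top; in the middle of the socket's floor (45 mm above the table) a hole 12 mm wide goes down to the table for the pin. The stylus stands with its shoulder on the socket's floor, its origin 45 mm above the stand's.
- jar_green: green glass jar, 40 mm wide, 60 mm high, loose bystander; origin under its base
- jar_amber: amber glass jar, 40 mm wide, 60 mm high, loose bystander; origin under its base
- jar_blue: small blue jar, 36 mm wide, 50 mm high, loose bystander; origin under its base
- can: blue can, 66 mm wide, 130 mm high, loose bystander; origin under its base
- brush: paint brush lying on the table, loose bystander; origin under its middle
- cup: white cup, 72 mm wide, 80 mm high, loose bystander; origin under its base
- spare: clear glass piece 70 x 90 x 6 mm lying flat, loose bystander; origin under its middle

How it is judged (in metres and radians):
On the way, in this order (a step that is already met when the one before it is completed fails the run):
1. the lamp panel leans like the orange pointer (within 4 degrees), at rest and let go (angle between the z axis of lamp_edge and the z axis of pointer_tip, either way round below 0.07 rad and velocity of joint lamp between -0.03 and 0.03 rad/s and contact force between lamp and anything else below 0.1 N), for 0.3 s.
2. the start button is held down beyond 3 mm with the stylus (value of joint start above 0.003 m and contact force between stylus and timer above 0.5 N), for 0.3 s.
At the end, for the whole second after the job is handed in: The lamp panel leans within 0.07 rad (4 degrees) of the orange pointer and is at rest; the start button is out again (pressed less than 1 mm); the stylus stands at rest in its stand, within 10 mm of its centre, its shoulder within 5 mm of the socket's floor, within 0.15 rad of upright (angle between the z axis of lamp_edge and the z axis of pointer_tip, either way round below 0.07 rad and velocity of joint lamp between -0.03 and 0.03 rad/s and value of joint start below 0.001 m and horizontal distance between stylus and stand below 0.01 m and z of stylus in the frame of stand between 0.04 and 0.05 m and angle between stylus's own z axis and vertical below 0.15 rad and linear speed of stylus below 0.02 m/s); the robot touches nothing.
It fails at once if the start button or the timer is pressed hard by the stylus (over 25 N) (contact force between stylus and timer above 25 N).
It fails at once if the painted tile is touched (contact force between tile and anything else above 0.3 N).
It fails at once if the orange pointer is moved (over 5 mm at its tip) (distance of pointer_tip from where it was at the start of the episode above 0.005 m).
It fails at once if a bystander is moved by more than 20 mm (distance of any of jar_green, jar_amber, jar_blue, can, brush, cup, spare from where it was at the start of the episode above 0.02 m).
It also fails if it takes over 64 s, if anything falls off the work surface, if the arm or the gripper's body presses on something with over 40 N, if the wrist force passes 120 N, or if a joint passes its speed limit or range.

## Working session

There is one attempt and no reset: what is moved stays moved. The work goes in short steps, Python scripts to look and compute and a shell command to move; the robot and the scene stay as the last step left them, time stands still between calls to the robot, and variables do not carry over. Pictures are saved under pics/ and viewed, at most 12 in all, crops included, and the job is handed in when it is done.

```bash
ls; mkdir -p pics
cat > h.py <<'E'
import numpy as np, cv2, json
from workcell import env
def grab(n,f=None):
    m=env.camera_model(n); im=env.grab_frame(n)
    if f: cv2.imwrite('pics/'+f+'.png',im); np.save('pics/'+f+'.npy',np.array([m['fx'],m['fy'],m['cx'],m['cy'],*m['D'],*np.array(m['T']).ravel()]))
    return im,m
def load(f):
    a=np.load('pics/'+f+'.npy'); return cv2.imread('pics/'+f+'.png'),dict(fx=a[0],fy=a[1],cx=a[2],cy=a[3],D=a[4:9],T=a[9:].reshape(4,4))
def K(m): return np.array([[m['fx'],0,m['cx']],[0,m['fy'],m['cy']],[0,0,1.]])
def ray(m,px):
    p=cv2.undistortPoints(np.array([[px]],float),K(m),np.array(m['D'],float))[0,0]
    T=np.array(m['T']); d=T[:3,:3]@np.array([p[0],-p[1],-1]); return T[:3,3],d/np.linalg.norm(d)
def onplane(m,px,z):
    o,d=ray(m,px); return o+d*(z-o[2])/d[2]
def tri(rs):
    A=sum(np.eye(3)-np.outer(d,d) for o,d in rs); b=sum((np.eye(3)-np.outer(d,d))@o for o,d in rs)
    p=np.linalg.solve(A,b); return p,[np.linalg.norm(np.cross(p-o,d)) for o,d in rs]
def proj(m,P):
    T=np.array(m['T']); q=(np.atleast_2d(P)-T[:3,3])@T[:3,:3]*[1,-1,-1]
    return cv2.projectPoints(q.reshape(-1,1,3),np.zeros(3),np.zeros(3),K(m),np.array(m['D'],float))[0][:,0]
E
python3 - <<'E'
from h import *
a=grab('scene','s0')[0]; b=grab('top','t0')[0]; c=grab('wrist','w0')[0]
for n in('scene','top','wrist'):
    m=env.camera_model(n); print(n,m['fx'],m['D'],np.round(m['T'],3).tolist())
print(env.state())
E
```

```text
drive.py
pics
workcell.py
scene 522.1464975736437 [0.00155977 0.         0.         0.         0.        ] [[-0.227, -0.604, 0.764, 1720.617], [0.974, -0.15, 0.171, 254.568], [0.011, 0.783, 0.622, 1107.378], [0.0, 0.0, 0.0, 1.0]]
top 475.59326975037624 [-0.04056191  0.          0.          0.          0.        ] [[0.017, 0.996, -0.082, 427.315], [-1.0, 0.016, -0.007, -3.442], [-0.006, 0.082, 0.997, 1445.363], [0.0, 0.0, 0.0, 1.0]]
wrist 303.95128064434886 [-0.02395826  0.          0.          0.          0.        ] [[0.24, -0.932, -0.27, 60.952], [0.971, 0.231, 0.068, 578.189], [-0.001, -0.279, 0.96, 384.815], [0.0, 0.0, 0.0, 1.0]]
{'time_s': 0.15, 'qpos': array([ 7.48851089e+01,  1.83434337e+01,  8.96879287e+01, -2.49884555e-03,
        7.20459119e+01, -1.14524709e+00]), 'qvel': array([-0.14844585, -0.08615557, -0.26509669, -0.10743126, -0.00119266,
        0.09089671]), 'effort': array([-1.50866890e-03, -4.12774014e+01, -2.32155704e+01,  7.25896284e-02,
        4.33429331e-02, -1.05217393e-04]), 'ee_pos': array([138.71881002, 557.63323541, 213.32776759]), 'ee_rot': array([-1.79922694e+02,  8.31163063e-04,  1.66031128e+02]), 'force': array([-0.31346724,  0.1733601 , -0.29936008]), 'torque': array([-0.02814326, -0.04331192, -0.00267436]), 'gripper_force': 0.0, 'gripper_width': 91.3188259925445}
```

View pics/s0.png

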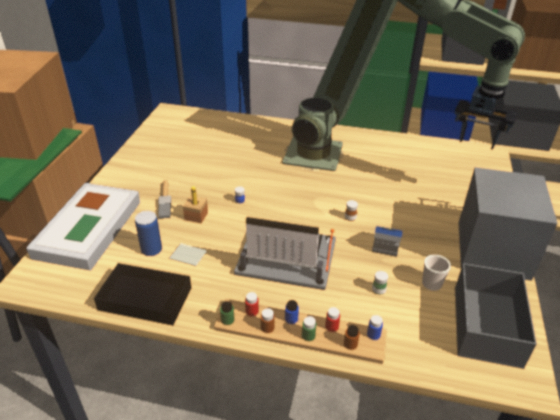

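View pics/t0.png

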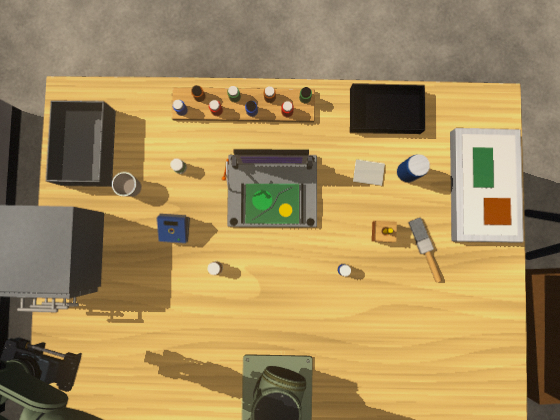

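The scene view shows the station in the middle (290,250), stand with stylus (196,208), timer (388,240) and orange pointer (331,245). The top view shows the station at (273,190), panel edge (271,152), timer (172,228), stand (385,231), pointer (224,172), and loose jars at (177,165), (214,268) and (345,270).

Run:
```python
from h import *
im,m=load('t0')
for n,px,z in [('panelL',(234,150),205),('panelR',(309,151),205),('bedTL',(228,226),20),('bedTR',(318,226),20),('bedUL',(230,157),20),('tile1',(245,222),26),('tile2',(300,222),26),('tile3',(245,184),26),('timer',(172,228),60),('stand',(385,231),60),('styl',(389,230),120),('jg',(177,165),60),('ja',(214,268),60),('jb',(345,270),50),('cup',(124,184),80),('box',(103,210),150),('box2',(100,298),150),('ptr',(224,176),150),('can',(418,160),130)]:
    print(n,np.round(onplane(m,px,z)))
```

```text
panelL [680. 124. 205.]
panelR [680. -75. 205.]
bedTL [486. 155.  20.]
bedTR [ 490. -115.   20.]
bedUL [695. 154.  20.]
tile1 [498. 104.  26.]
tile2 [501. -61.  26.]
tile3 [613. 106.  26.]
timer [476. 314.  60.]
stand [ 477. -307.   60.]
styl [ 478. -305.  120.]
jg [662. 306.  60.]
ja [362. 188.  60.]
jb [ 362. -193.   50.]
cup [600. 455.  80.]
box [519. 486. 150.]
box2 [279. 484. 150.]
ptr [618. 155. 150.]
can [ 675. -385.  130.]
```

View pics/w0.png

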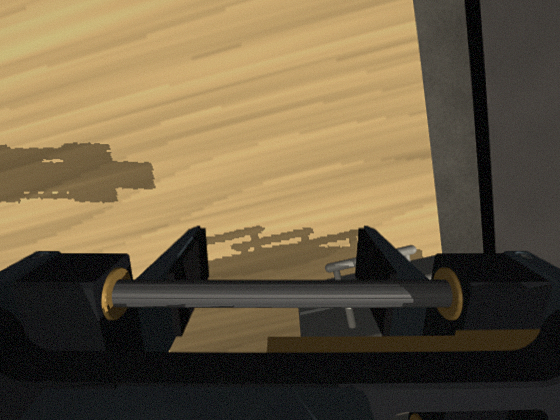

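Wrist camera view: the shelf edge and table, no target yet; the fingers fill the rows below about 225. I'll lift and move above the station.

```bash
python3 drive.py '0 -30 -38; 0 -30 -38; -20 -40 -20; -35 -35 0; -35 -35 0; -35 -35 0; -35 -35 0; -35 -35 0' 2>&1 | tail -3
python3 drive.py '0 -30 -38 0 0 0; 0 -30 -38 0 0 0; -20 -40 -20 0 0 0; -34 -34 0 0 0 0; -34 -34 0 0 0 0; -34 -34 0 0 0 0; -34 -34 0 0 0 0; -34 -34 0 0 0 0' 20
```

```text
connect(sys.argv[1:4])
    ~~~~~~~^^^^^^^^^^^^^^^
ValueError: each row has 6 numbers
time_s: 0.95
ee_pos: [258.3, 248.3, 309.9]
ee_rot: [180.0, 0.0, 166.1]
force: [1.6, 0.3, -0.3]
gripper_width: 30.5
gripper_force: 0.0
```

```bash
python3 drive.py '-34 -23 -9 0 0 0;-34 -23 -9 0 0 0;-34 -23 -9 0 0 0;-34 -23 -9 0 0 0;-34 -23 -9 0 0 0;-34 -23 -9 0 0 0;-34 -23 -9 0 0 0;-34 -23 -9 0 0 0' | tail -5
python3 drive.py '0 0 0 0 0 8.5;0 0 0 0 0 8.5;0 0 0 0 0 8.5;0 0 0 0 0 8.5;0 0 0 0 0 8.5;0 0 0 0 0 8.5;0 0 0 0 0 8.5;0 0 0 0 0 8.5' >/dev/null
python3 drive.py '0 0 0 0 0 8.5;0 0 0 0 0 8.5;0 0 0 0 0 8.5;0 0 0 0 0 8.5;0 0 0 0 0 8.5;0 0 0 0 0 8.5;0 0 0 0 0 8.5;0 0 0 0 0 8.5' >/dev/null
python3 drive.py '0 0 0 0 0 8.5;0 0 0 0 0 8.5;0 0 0 0 0 8.5;0 0 0 0 0 4.5;0 0 0 0 0 0;0 0 0 0 0 0'
python3 - <<'E'
from h import *
im,m=grab('wrist','w1'); print(np.round(m['T'],3).tolist())
E
```

```text
ee_pos: [478.3, 4.4, 382.1]
ee_rot: [180.0, -0.0, 166.0]
force: [-0.1, 0.7, 0.2]
gripper_width: 19.9
gripper_force: 0.0
time_s: 3.95
ee_pos: [477.4, 5.9, 381.7]
ee_rot: [-180.0, 0.0, 0.1]
force: [-0.1, -0.3, 1.0]
gripper_width: 20.1
gripper_force: 0.0
[[0.003, 0.96, 0.28, 555.529], [-1.0, 0.003, 0.0, 7.312], [-0.001, -0.28, 0.96, 553.197], [0.0, 0.0, 0.0, 1.0]]
```

View pics/w1.png

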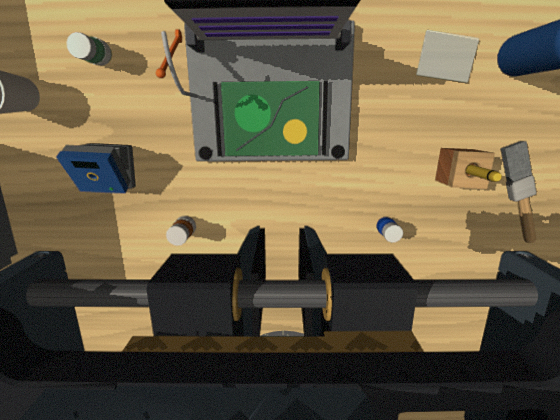

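Wrist view: pointer tip ball at about (161,73) with pivot end (177,35), the panel nearly upright at the top edge, timer face with hole at (92,176), stand (465,168) with stylus handle (480,172). I'll take two more wrist views for triangulation.

```bash
python3 drive.py '23 -33 0 0 0 0;23 -33 0 0 0 0;23 -33 0 0 0 0;23 -33 0 0 0 0;0 0 0 0 0 0;0 0 0 0 0 0;0 0 0 0 0 0' | sed -n 2p
python3 -c "
from h import *
grab('wrist','w2')"
python3 drive.py '0 40 0 0 0 0;0 40 0 0 0 0;0 40 0 0 0 0;0 40 0 0 0 0;0 40 0 0 0 0;0 40 0 0 0 0; 0 0 0 0 0 0;0 0 0 0 0 0' | sed -n 2p
python3 - <<'E'
from h import *
grab('wrist','w3')
a=load('w2')[0][:225]; b=load('w3')[0][:225]
cv2.imwrite('pics/v23.png',np.vstack([a,b]))
E
```

```text
ee_pos: [569.0, 137.2, 382.2]
ee_pos: [568.7, -103.2, 382.5]
```

View pics/v23.png

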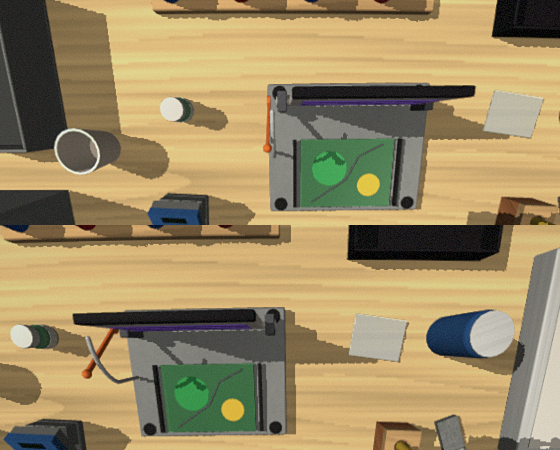

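w2 shows the pointer from (267,95) to ball (267,148) and the panel's top edge from (293,92) to (475,91). w3 shows the pointer from (113,105) to ball (86,149) and the panel's edge from (74,95) to (256,91). Next I compute these points.

Run:
```python
from h import *
V={k:load(k) for k in('w1','w2','w3','t0')}
tips=[];piv=[];lines=[]
for k in V:
    im,m=V[k]; hsv=cv2.cvtColor(im,cv2.COLOR_BGR2HSV)
    mk=cv2.inRange(hsv,(4,190,90),(14,255,255)); mk[225:]=0
    if k=='t0': mk[:]=0; continue
    n,l,s,c=cv2.connectedComponentsWithStats(mk)
    j=1+np.argmax(s[1:,4]); p=np.argwhere(l==j)[:,::-1]
    bot=p[p[:,1]>=p[:,1].max()-6].mean(0); top=p[p[:,1]<=p[:,1].min()+3].mean(0)
    print(k,s[j],bot,top); tips.append(ray(m,bot)); piv.append(ray(m,top))
print('tip',tri(tips)); P=tri(piv); print('upper',P)
t=tri(tips)[0]; d=t-P[0]; print('lean',np.arctan2(-d[0],d[2]),np.linalg.norm(d), 'by height',np.arccos((t[2]-60)/108))
# panel extents
for k in('w2','w3'):
    im,m=V[k]; g=im.max(2); mk=(g<48).astype(np.uint8); mk[225:]=0; mk[:60]=0
    n,l,s,c=cv2.connectedComponentsWithStats(mk)
    for j in range(1,n):
        if s[j,4]>300 and s[j,2]>90: 
            p=np.argwhere(l==j)[:,::-1].astype(np.float32); print(k,s[j],cv2.boxPoints(cv2.minAreaRect(p)).round(1).tolist())
            for x in (s[j,0]+4,s[j,0]+s[j,2]-5):
                q=p[p[:,0]==x][:,1]; print(' col',x,q.min(),q.max())
    h=cv2.cvtColor(im,cv2.COLOR_BGR2HSV); g=cv2.inRange(h,(40,90,40),(80,255,255)); g=cv2.morphologyEx(g,cv2.MORPH_CLOSE,np.ones((25,25)));g[225:]=0;
    n,l,s,c=cv2.connectedComponentsWithStats(g[:, :]); j=1+np.argmax(s[1:,4]); 
    p=np.argwhere(l==j)[:,::-1].astype(np.float32); r=cv2.boxPoints(cv2.minAreaRect(p)); print('tile',[onplane(m,x,26).round(1).tolist() for x in r])
```

```text
w1 [156  58  10  20  85] [160.02173913  73.41304348] [164.66666667  59.83333333]
w2 [264  96   7  56 128] [266.92857143 147.80952381] [268.5  97.5]
w3 [ 83 134  11  19  75] [ 86.04545455 148.81818182] [ 92.11111111 135.88888889]
tip (array([608.37479255, 158.11805631, 149.59336133]), [np.float64(0.39928109445536225), np.float64(0.4125369628796435), np.float64(0.08153422898347329)])
upper (array([640.80436433, 155.56822149, 136.90206666]), [np.float64(15.00726469325157), np.float64(31.222544639792048), np.float64(16.368913834190483)])
lean 1.197769503264724 34.91772821565784 by height 0.5924624312343777
w2 [ 292   85  183   14 2207] [[291.8999938964844, 86.5], [474.0, 84.30000305175781], [474.1000061035156, 97.0999984741211], [292.0, 99.30000305175781]]
 col 296 87.0 98.0
 col 470 86.0 95.0
tile [[611.9, 105.7, 26.0], [612.5, -51.3, 26.0], [493.5, -63.5, 26.0], [493.2, 103.5, 26.0]]
w3 [  73   84  183   17 2223] [[73.0, 88.30000305175781], [254.89999389648438, 83.5999984741211], [255.1999969482422, 96.5], [73.30000305175781, 101.0999984741211]]
 col 77 89.0 98.0
 col 251 85.0 96.0
tile [[611.2, 105.0, 26.0], [613.7, -54.5, 26.0], [495.1, -53.8, 26.0], [491.7, 115.8, 26.0]]
```

Run:
```python
from h import *
V={k:load(k) for k in('w1','w2','w3','t0')}
L,r1=tri([ray(V['w2'][1],(291.5,86.5)),ray(V['w3'][1],(72.5,88.5))]); R,r2=tri([ray(V['w2'][1],(474.8,84.7)),ray(V['w3'][1],(255.5,84))])
print('backtop L',L,r1,'R',R,r2,'width',np.linalg.norm(L-R)); u=(L-R)/np.linalg.norm(L-R); yaw=-np.degrees(np.arctan2(u[0],u[1])); print('yaw',yaw)
# pivot: pointer direction = edge line of bar; intersect w2 bar line etc. with vertical plane through tip, normal u
tip=np.array([608.4,158.1,149.6])
def onpl(m,px,p0,n):
    o,d=ray(m,px); return o+d*(n@(p0-o))/(n@d)
uh=np.array([u[0],u[1],0]);uh/=np.linalg.norm(uh)
for k,px in(('w1',(176.5,35)),('w3',(113,107))):
    q=onpl(V[k][1],px,tip,uh); d=tip-q; print(k,q,np.linalg.norm(d),'lean',np.arctan2(np.hypot(d[0],d[1]),d[2]))
for ln in(.55,.59,.63):
    x=np.array([-uh[1],uh[0],0]) # toward robot
    piv=tip-108*(np.sin(ln)*x+np.cos(ln)*np.array([0,0,1])); hm=piv-131*uh; print(ln,'pivot',piv,'hinge mid',hm)
    c=(L+R)/2; d=c-hm; print('  panel back top mid rel hinge: fwd',d@x,'z',d[2], 'y',d@uh)
# scene camera: crops
for n,k,b in(('stylus','w1',(425,140,510,200)),('timer','w1',(50,135,140,205))):
    x0,y0,x1,y1=b; cv2.imwrite(f'pics/c_{n}.png',cv2.resize(V[k][0][y0:y1,x0:x1],None,fx=5,fy=5))
```

```text
backtop L [679.28690747 128.01046259 202.46413882] [np.float64(0.20167220969147268), np.float64(0.20167220969124441)] R [682.64751928 -73.3635785  200.34295306] [np.float64(0.42262243309296993), np.float64(0.42262243309281505)] width 201.41325071995692
yaw 0.9560864923303058
w1 [669.77070037 159.12417918  69.91790865] 100.58154646002365 lean 0.656368056368624
w3 [664.05321932 159.02876353  65.06913142] 101.2107265364976 lean 0.5823059027980858
0.55 pivot [664.84236159 159.04193306  57.52735162] hinge mid [667.02823844  28.06017119  57.52735162]
  panel back top mid rel hinge: fwd -13.924741193439027 z 143.87619432045702 y -0.9692134676916278
0.59 pivot [668.47862502 159.1026165   59.85840666] hinge mid [670.66450187  28.12085463  59.85840666]
  panel back top mid rel hinge: fwd -10.287971443369608 z 141.54513928084805 y -0.9692134676916214
0.63 pivot [672.01877547 159.16169597  62.3330291 ] hinge mid [674.20465232  28.1799341   62.3330291 ]
  panel back top mid rel hinge: fwd -6.747328060185121 z 139.0705168357428 y -0.9692134676916316
```

```bash
cat >> h.py <<'E'
uh=np.array([0.0167,0.99986,0])
def barlean(f,y0=158.1,roi=None):
    im,m=load(f); h=cv2.cvtColor(im,cv2.COLOR_BGR2HSV); mk=cv2.inRange(h,(3,150,60),(16,255,255)); mk[225:]=0
    if roi: z=np.zeros_like(mk); x0,yy,x1,y1=roi; z[yy:y1,x0:x1]=1; mk*=z
    p=np.argwhere(mk)[:,::-1].astype(np.float32)
    vx,vy,x,y=cv2.fitLine(p,cv2.DIST_HUBER,0,.01,.01).ravel()
    s=((p-[x,y])@[vx,vy]); a=[x+vx*s.min(),y+vy*s.min()];b=[x+vx*s.max(),y+vy*s.max()]
    n=uh; p0=np.array([608.4,y0,149.6]); q=[]
    for px in(a,b):
        o,d=ray(m,px); q.append(o+d*(n@(p0-o))/(n@d))
    d=q[0]-q[1]; d=d if d[2]>0 else -d
    return len(p),np.round(a),np.round(b),np.round(q,1).tolist(),np.linalg.norm(d),np.arctan2(-d[0],d[2])
E
python3 - <<'E'
from h import *
print(barlean('w1',roi=(150,25,190,85))); print(barlean('w3',roi=(75,100,122,158)))
print(barlean('s0',roi=(315,225,340,258)))
V={k:load(k) for k in('w1','w2','w3','s0')}
out=[cv2.resize(V[k][0][y:y+60,x:x+80],(400,300)) for k,x,y in(('w1',55,140),('w1',430,140),('w2',140,165),('s0',300,215))]
cv2.imwrite('pics/crops.png',np.vstack([np.hstack(out[:2]),np.hstack(out[2:])]))
E
```

```text
(291, array([158.,  77.], dtype=float32), array([180.,  31.], dtype=float32), [[603.4, 158.2, 156.4], [678.6, 156.9, 57.7]], np.float64(124.07641283742053), np.float64(0.6505758353860287))
(318, array([ 84., 152.], dtype=float32), array([114., 103.], dtype=float32), [[604.9, 158.2, 155.3], [669.8, 157.1, 64.4]], np.float64(111.64867864139748), np.float64(0.6203485898969936))Traceback (most recent call last):
  File "<stdin>", line 3, in <module>
  File "h.py", line 26, in barlean
    vx,vy,x,y=cv2.fitLine(p,cv2.DIST_HUBER,0,.01,.01).ravel()
              ~~~~~~~~~~~^^^^^^^^^^^^^^^^^^^^^^^^^^^^
cv2.error: OpenCV(4.12.0) /io/opencv/modules/imgproc/src/linefit.cpp:50: error: (-215:Assertion failed) count > 0 in function 'fitLine2D_wods'
```

```bash
sed -i 's/uh=np.array(\[0.0167/uh=np.array([-0.0167/' h.py
python3 drive.py '32 -27 0 0 0 0;32 -27 0 0 0 0;32 -27 0 0 0 0;32 -27 0 0 0 0;32 -27 0 0 0 0;0 0 20 0 0 0;0 0 35 0 0 0;0 0 35 0 0 0' 0
python3 drive.py '0 0 35 0 0 0;0 0 35 0 0 0;0 0 35 0 0 0;0 0 29 0 0 0;0 0 0 0 0 0;0 0 0 0 0 0'
```

```text
time_s: 6.4
ee_pos: [729.7, 35.5, 291.3]
ee_rot: [-180.0, -0.1, 0.2]
force: [-0.2, -0.1, -0.3]
gripper_width: 0.6
gripper_force: 0.0
time_s: 7.0
ee_pos: [729.6, 34.3, 158.7]
ee_rot: [-180.0, -0.0, 0.1]
force: [-0.3, 1.4, 1.0]
gripper_width: 0.2
gripper_force: 0.0
```

```bash
python3 drive.py '-18 0 0 0 0 0;-12 0 0 0 0 0;-12 0 0 0 0 0;-12 0 0 0 0 0;-12 0 0 0 0 0;-12 0 0 0 0 0;-12 0 0 0 0 0;-6 0 0 0 0 0'
python3 drive.py '0 0 0 0 0 0;0 0 0 0 0 0;15 0 0 0 0 0;0 0 -35 0 0 0;0 0 -40 0 0 0;0 0 -45 0 0 0;0 0 -45 0 0 0;0 0 -40 0 0 0'
```

```text
time_s: 7.8
ee_pos: [636.5, 33.6, 161.9]
ee_rot: [-180.0, -0.6, 0.1]
force: [4.3, 0.4, -0.2]
gripper_width: 0.4
gripper_force: 1.9
time_s: 8.6
ee_pos: [647.8, 33.0, 365.1]
ee_rot: [-180.0, 0.1, 0.0]
force: [0.1, -0.2, -0.1]
gripper_width: 0.8
gripper_force: 0.0
```

```bash
python3 drive.py '-8 -43 6 0 0 0;-8 -43 6 0 0 0;-8 -43 6 0 0 0;-8 -43 6 0 0 0;-8 -43 6 0 0 0;-8 -43 6 0 0 0;-8 -43 6 0 0 0;0 0 0 0 0 0'|sed -n 2p
python3 drive.py '0 0 0 0 0 0;0 0 0 0 0 0'>/dev/null
python3 - <<'E'
from h import *
grab('wrist','w4'); grab('scene','s1')
V={k:load(k) for k in('w4','s1')}
a=V['w4'][0][:230]; b=cv2.resize(V['s1'][0][195:290,220:350],(400,290))
o=np.zeros((520,560,3),np.uint8);o[:230]=a;o[230:,:400]=b
cv2.imwrite('pics/v4.png',o)
E
```

```text
ee_pos: [589.7, 338.9, 318.4]
```

View pics/v4.png

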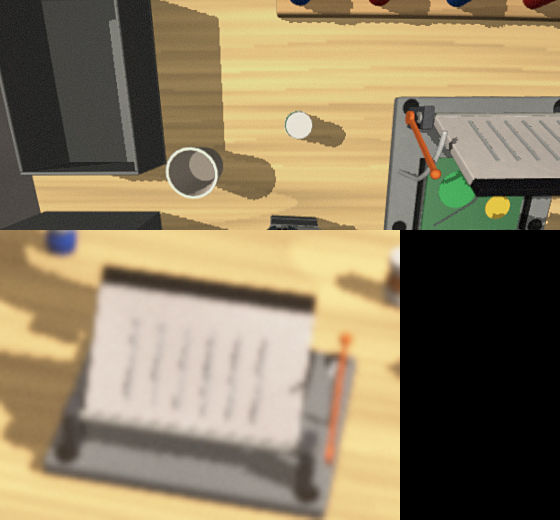

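w4 shows the whole bar, from pivot (410,118) to ball (436,174), and the panel's back-face left edge from about (436,115) to (476,180). In the scene crop the panel is leaning close to the pointer. I compute the leans differentially.

Run:
```python
from h import *
im,m=load('w4'); tip=np.array([608.4,158.1,149.6])
print(barlean('w4',roi=(400,105,445,185)))
h=cv2.cvtColor(im,cv2.COLOR_BGR2HSV)
pts=[]
for r in range(116,184,4):
    row=h[r,425:500]; print(r,' '.join(f'{s//10}.{v//10}' for s,v in row[::3,1:].tolist()) if r%12==8 else '')
```

```text
(513, array([407., 111.], dtype=float32), array([437., 178.], dtype=float32), [[679.9, 159.3, 51.2], [605.2, 158.0, 154.8]], np.float64(127.75470789857636), np.float64(0.6249227322704594))
116 1.9 0.9 0.8 3.9 3.19 2.18 2.17 2.19 1.18 2.19 1.18 2.17 3.16 3.16 3.15 3.15 3.15 3.18 3.16 3.16 3.16 3.16 3.16 2.17 3.17
120 
124 
128 1.7 0.6 0.7 0.8 3.16 3.15 3.20 3.18 3.18 3.17 3.17 3.18 3.17 3.18 3.18 3.18 1.13 2.14 3.17 3.17 3.18 3.17 2.14 1.14 3.18
132 
136 
140 1.14 1.14 1.9 1.8 1.8 1.16 1.20 3.15 3.18 3.10 3.10 3.18 3.18 3.18 3.17 3.18 3.17 3.18 3.18 1.13 2.14 3.18 3.17 3.17 3.18
144 
148 
152 21.17 18.19 1.14 1.14 1.17 1.16 1.9 1.8 1.8 3.16 3.15 3.20 3.17 2.18 3.18 2.18 2.18 3.18 2.18 3.18 2.18 3.18 1.13 2.16 3.17
156 
160 
164 2.6 19.16 20.17 16.17 10.13 9.13 9.13 9.13 9.12 9.12 9.12 2.15 3.15 3.18 2.18 3.18 3.19 3.18 3.18 3.18 3.18 3.18 3.18 3.18 3.18
168 
172 
176 2.11 10.13 21.17 20.22 20.22 15.12 9.13 13.16 14.17 14.15 14.10 14.10 15.13 2.12 3.16 3.16 3.20 3.18 3.19 3.19 3.18 3.18 3.18 3.19 3.19
180
```

Run:
```python
from h import *
im,m=load('w4'); tip=np.array([608.4,158.1,149.6])
g=cv2.cvtColor(im,cv2.COLOR_BGR2HSV)
for r in range(116,190,6): print(r,g[r,430:482,2].tolist())
```

```text
116 [82, 81, 83, 76, 99, 124, 185, 190, 190, 188, 181, 180, 178, 178, 190, 192, 190, 185, 187, 189, 187, 190, 193, 188, 187, 184, 188, 185, 179, 177, 180, 163, 162, 162, 161, 156, 160, 158, 159, 158, 156, 155, 159, 159, 164, 177, 183, 179, 174, 163, 162, 162]
122 [85, 86, 79, 66, 143, 165, 162, 163, 180, 204, 190, 182, 180, 180, 179, 180, 180, 182, 175, 184, 175, 182, 177, 179, 179, 181, 180, 176, 175, 182, 177, 178, 179, 174, 175, 179, 178, 180, 149, 136, 146, 145, 126, 150, 180, 180, 179, 176, 181, 177, 180, 179]
128 [71, 73, 75, 78, 80, 89, 152, 161, 163, 164, 159, 171, 192, 205, 189, 179, 183, 177, 176, 181, 179, 178, 177, 179, 177, 179, 179, 180, 180, 180, 182, 174, 179, 185, 180, 178, 178, 181, 181, 178, 185, 182, 171, 132, 133, 149, 149, 144, 148, 177, 183, 178]
134 [83, 90, 85, 86, 83, 84, 84, 86, 79, 104, 148, 132, 162, 192, 207, 193, 166, 149, 181, 181, 184, 182, 177, 177, 185, 181, 178, 181, 179, 181, 180, 182, 179, 178, 182, 177, 182, 177, 178, 176, 183, 177, 180, 178, 178, 180, 163, 146, 134, 145, 148, 150]
140 [139, 98, 91, 85, 81, 79, 85, 82, 83, 86, 161, 187, 202, 202
[... 1577 characters left out ...]
0, 126, 139, 162, 175, 175, 178, 176, 171, 156, 141, 113, 103, 106, 105, 105, 105, 123, 130, 118, 101, 129, 165, 159, 161, 162, 165, 166, 185, 206, 207, 192, 192, 189, 193, 193, 192, 192, 190]
182 [136, 133, 133, 131, 133, 134, 134, 136, 132, 136, 130, 104, 106, 110, 141, 109, 103, 106, 139, 144, 176, 173, 171, 175, 173, 173, 173, 170, 173, 169, 176, 175, 171, 172, 149, 104, 100, 116, 158, 169, 168, 123, 49, 19, 20, 22, 22, 16, 23, 23, 15, 8]
188 [129, 135, 132, 131, 134, 133, 132, 130, 128, 156, 176, 178, 174, 172, 178, 172, 171, 170, 174, 174, 175, 172, 174, 171, 171, 171, 171, 169, 172, 175, 172, 172, 172, 171, 171, 173, 169, 170, 174, 178, 152, 98, 40, 17, 16, 21, 12, 12, 18, 24, 19, 32]
```

```bash
cat >> h.py <<'E'
TIP=np.array([608.4,158.1,149.6])
def edgelean(m,cols,off):
    p=np.array([(c,r) for r,c in cols],np.float32); vx,vy,x,y=cv2.fitLine(p,cv2.DIST_L2,0,.01,.01).ravel()
    s=(p-[x,y])@[vx,vy]; q=[]
    for t in(s.min(),s.max()):
        o,d=ray(m,(x+vx*t,y+vy*t)); q.append(o+d*(uh@(TIP-o)+off)/(uh@d))
    d=q[0]-q[1]; d=d if d[2]>0 else -d; return np.round(q,1).tolist(),np.arctan2(-d[0],d[2])
E
python3 - <<'E'
from h import *
m=load('w4')[1]
B=[(122,439),(128,443),(140,450),(146,454),(152,457.5),(158,461.5),(164,465),(170,469),(176,472.7)]
F=[(128,435.5),(152,450.7),(158,453.7),(164,457.7),(170,460.7),(176,464.5)]
for off in(-29,-31,-33): print(edgelean(m,B,off),edgelean(m,F,off))
im=load('w4')[0]; h=cv2.cvtColor(im,cv2.COLOR_BGR2HSV); mk=cv2.inRange(h,(3,150,60),(16,255,255))
C=[(r,400+np.flatnonzero(mk[r,400:445]).mean()) for r in range(120,168,4)]
print(C); print(edgelean(m,C,0))
E
```

```text
([[665.8, 130.1, 86.6], [611.1, 129.1, 173.3]], np.float64(0.562716297202436)) ([[658.1, 129.9, 79.6], [608.5, 129.1, 159.0]], np.float64(0.5586789316287676))
([[665.7, 128.1, 82.7], [610.5, 127.1, 170.2]], np.float64(0.5627162972024364)) ([[657.9, 127.9, 75.5], [607.8, 127.1, 155.7]], np.float64(0.558678931628767))
([[665.7, 126.1, 78.7], [609.9, 125.1, 167.1]], np.float64(0.5627162972024369)) ([[657.8, 125.9, 71.5], [607.2, 125.1, 152.4]], np.float64(0.5586789316287659))
[(120, np.float64(410.0)), (124, np.float64(412.5)), (128, np.float64(415.0)), (132, np.float64(416.5)), (136, np.float64(418.0)), (140, np.float64(419.5)), (144, np.float64(422.0)), (148, np.float64(423.5)), (152, np.float64(425.5)), (156, np.float64(427.0)), (160, np.float64(428.5)), (164, np.float64(430.5))]
([[668.2, 159.1, 66.1], [618.4, 158.3, 136.3]], np.float64(0.6169543585235876))
```

```bash
python3 drive.py '12 44 0 0 0 0;12 44 0 0 0 0;12 44 0 0 0 0;12 44 0 0 0 0;12 44 0 0 0 0;12 44 0 0 0 0;12 44 0 0 0 0;0 0 35 0 0 0'|sed -n 2p
python3 drive.py '0 0 40 0 0 0;0 0 40 0 0 0;0 0 40 0 0 0;0 0 0 0 0 0;0 0 0 0 0 0'|sed -n 2,4p
```

```text
ee_pos: [679.9, 18.4, 290.9]
ee_pos: [676.8, 25.1, 166.8]
ee_rot: [-180.0, -0.0, -0.0]
force: [0.4, -0.4, 0.6]
```

```bash
python3 drive.py '-12 0 4 0 0 0;-12 0 0 0 0 0;-10 0 0 0 0 0;-8 0 0 0 0 0;-7 0 0 0 0 0;0 0 0 0 0 0;0 0 0 0 0 0'|sed -n 2,4p
python3 drive.py '15 0 -5 0 0 0;0 0 -40 0 0 0;0 0 -45 0 0 0;0 0 -45 0 0 0;0 -40 -20 0 0 0;-10 -45 0 0 0 0;-10 -45 0 0 0 0;-10 -45 0 0 0 0'|sed -n 2p
python3 drive.py '-10 -45 0 0 0 0;-10 -45 0 0 0 0;-10 -38 0 0 0 0;0 0 0 0 0 0;0 0 0 0 0 0;0 0 0 0 0 0'|sed -n 2p
python3 -c "
from h import *
im,m=grab('wrist','w5'); h=cv2.cvtColor(im,cv2.COLOR_BGR2HSV); mk=cv2.inRange(h,(3,150,60),(16,255,255)); p=np.argwhere(mk[:225])[:,::-1]; a=p.min(0);b=p.max(0); print(a,b,np.linalg.norm(m['T'][:3,3]))
x0=max(int(a[0])-15,0); y0=max(int(a[1])-15,0); cv2.imwrite('pics/v5.png',cv2.resize(im[y0:y0+100,x0:x0+130],None,fx=6,fy=6,interpolation=cv2.INTER_NEAREST)); print(x0,y0)"
```

```text
ee_pos: [628.4, 26.0, 163.1]
ee_rot: [-180.0, -0.1, 0.0]
force: [1.8, 0.2, 2.8]
ee_pos: [611.7, 202.4, 316.5]
ee_pos: [582.5, 328.0, 316.6]
[404   7] [481 170] 884.9841793965061
389 0
```

View pics/v5.png

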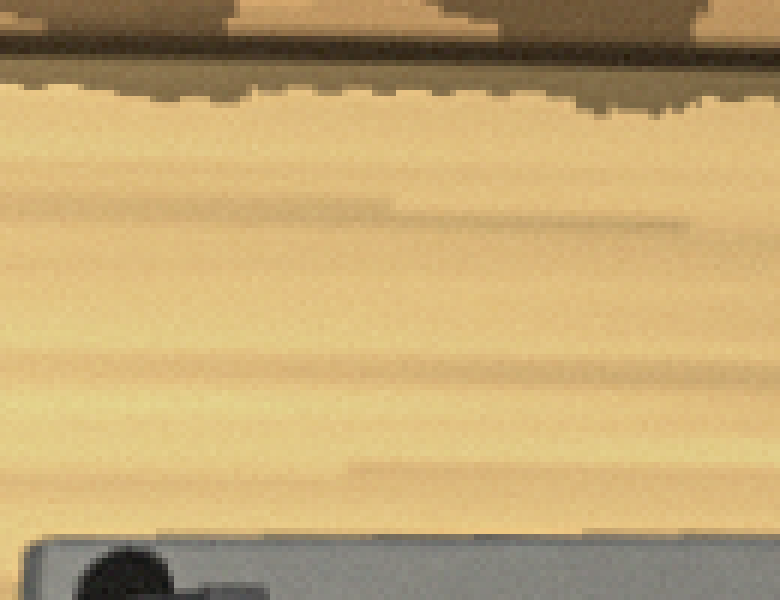

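The crop caught only the table and the station's back edge; the pointer is lower in the frame (ball near row 168). I'll extract the edges numerically instead.

```bash
cat >> h.py <<'E'
def leans(f,rows=range(122,178,3)):
    im,m=load(f); h=cv2.cvtColor(im,cv2.COLOR_BGR2HSV); mk=cv2.inRange(h,(3,150,60),(16,255,255)); v=h[:,:,2].astype(float); E=[];C=[]
    for r in rows:
        # back-left edge: side face (~160) then highlight (>195) then ~183
        for c in range(425,490):
            if 150<v[r,c-4:c-1].mean()<176 and v[r,c-4:c-1].std()<9 and h[r,c,1]<60 and v[r,c]>188 and v[r,c]>=v[r,c+1]-3 and 172<v[r,c+3:c+8].mean()<196: E.append((r,c+ (v[r,c+1]>v[r,c]-3)*.5)); break
        q=400+np.flatnonzero(mk[r,400:445])
        if 3<=len(q)<8 and r<165: C.append((r,q.mean()))
    return E,C,edgelean(m,E,-31),edgelean(m,C,0)
E
python3 - <<'E'
from h import *
for f in('w4','w5'): print(*leans(f),sep='\n')
E
```

```text
[(122, np.float64(439.0)), (125, np.float64(441.0)), (128, np.float64(443.0)), (149, np.float64(456.0)), (152, np.float64(457.5)), (155, np.float64(459.5)), (158, np.float64(461.5)), (161, np.float64(463.0)), (164, np.float64(465.0)), (167, np.float64(466.5)), (170, np.float64(469.0)), (173, np.float64(470.5)), (176, np.float64(472.5))]
[(128, np.float64(415.0)), (131, np.float64(416.0)), (134, np.float64(417.0)), (137, np.float64(418.5)), (140, np.float64(419.5)), (143, np.float64(421.5)), (146, np.float64(422.5)), (149, np.float64(424.0)), (152, np.float64(425.5)), (155, np.float64(426.5))]
([[665.8, 128.1, 82.9], [610.4, 127.1, 169.9]], np.float64(0.5669248762939922))
([[657.6, 158.9, 81.8], [627.4, 158.4, 123.5]], np.float64(0.6266613354631632))
[(143, np.float64(454.5)), (146, np.float64(456.0)), (149, np.float64(458.0)), (152, np.float64(460.0)), (155, np.float64(462.0)), (158, np.float64(463.5)), (161, np.float64(465.0)), (164, np.float64(467.0)), (167, np.float64(468.0)), (170, np.float64(470.0))]
[(122, np.float64(414.0)), (125, np.float64(415.5)), (128, np.float64(416.5)), (131, np.float64(418.0)), (134, np.float64(419.5)), (137, np.float64(420.5)), (140, np.float64(422.0)), (143, np.float64(423.5)), (146, np.float64(425.0)), (149, np.float64(426.0)), (155, np.float64(429.0))]
([[632.9, 127.5, 130.1], [607.4, 127.1, 167.3]], np.float64(0.5998114680213062))
([[655.5, 158.9, 84.5], [619.2, 158.3, 134.9]], np.float64(0.6236856662427647))
```

The panel leans about 0.60 and the pointer about 0.625, from the same view and with matching offsets, so it is inside the tolerance. I move on to the stylus.

```bash
python3 drive.py '-7 45 0 0 0 0;-7 45 0 0 0 0;-7 45 0 0 0 0;-7 45 0 0 0 0;-7 45 0 0 0 0;-7 45 0 0 0 0;-7 45 0 0 0 0;-7 45 0 0 0 0' 50 |sed -n 2p
python3 drive.py '-7 45 0 0 0 0;-7 45 0 0 0 0;-7 45 0 0 0 0;-7 45 0 0 0 0;-7 45 0 0 0 0;0 0 0 0 0 0;0 0 0 0 0 0;0 0 0 0 0 0'|sed -n 1,2p
python3 -c "
from h import *
grab('wrist','w6')"
python3 drive.py '0 35 0 0 0 0;0 35 0 0 0 0;0 35 0 0 0 0;0 0 0 0 0 0;0 0 0 0 0 0;0 0 0 0 0 0'|sed -n 1,2p
python3 - <<'E'
from h import *
grab('wrist','w7')
cv2.imwrite('pics/v67.png',np.vstack([load('w6')[0][:240],load('w7')[0][:240]]))
E
```

```text
ee_pos: [525.5, -34.1, 317.3]
time_s: 14.75
ee_pos: [491.3, -255.8, 317.1]
time_s: 15.4
ee_pos: [492.1, -359.5, 317.1]
```

View pics/v67.png

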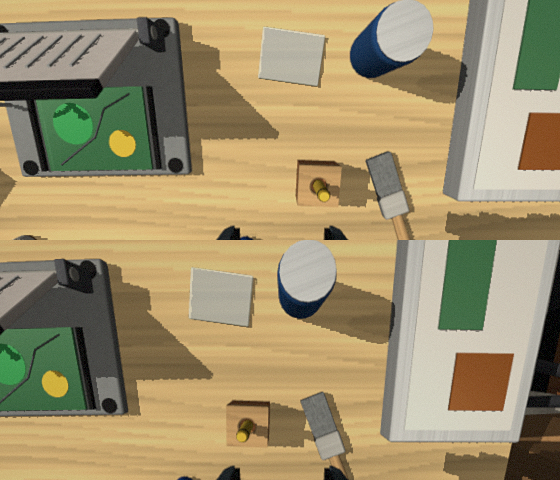

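w6 shows the stand at (318,183) with the stylus top disc at about (323,195). In w7 the stand is at (247,184) and the disc at about (242,197).

Run:
```python
from h import *
R=[];S=[];G=[]
for f,(x0,y0) in(('w6',(295,158)),('w7',(222,158))):
    im,m=load(f); h=cv2.cvtColor(im,cv2.COLOR_BGR2HSV)[y0:y0+55,x0:x0+50]
    mk=cv2.inRange(h,(20,140,150),(35,255,255)); n,l,s,c=cv2.connectedComponentsWithStats(mk); j=1+np.argmax(s[1:,4]); print(f,s[j]+[x0,y0,0,0,0],c[j]+[x0,y0])
    R.append(ray(m,c[j]+[x0,y0]))
    # wood top face: brighter brownish
    print('hsv around',h[22,2:44:4].tolist())
    w=cv2.inRange(h,(5,100,60),(17,255,255)); n,l,s,c=cv2.connectedComponentsWithStats(w); j=1+np.argmax(s[1:,4]); p=np.argwhere(l==j)[:,::-1].astype(np.float32)+[x0,y0]
    b=cv2.boxPoints(cv2.minAreaRect(p.astype(np.float32))); print('woodbox',b.round(1).tolist(),[onplane(m,q,60).round(0).tolist() for q in b])
print('stylus top',tri(R))
# timer hole: yellow ring candidates in w1,w2 on blue face
for f,roi in(('w1',(55,135,140,200)),):
    im,m=load(f); x0,y0,x1,y1=roi; h=cv2.cvtColor(im[y0:y1,x0:x1],cv2.COLOR_BGR2HSV); b=cv2.inRange(h,(100,120,40),(125,255,255))
    p=np.argwhere(b)[:,::-1].astype(np.float32); bb=cv2.boxPoints(cv2.minAreaRect(p))+[x0,y0]; print('blue',bb.tolist())
```

```text
w6 [318 192  11  10  89] [323.31460674 196.23595506]
hsv around [[13, 155, 120], [16, 124, 203], [17, 124, 195], [17, 120, 199], [16, 142, 104], [23, 189, 97], [17, 178, 86], [16, 138, 164], [17, 123, 191], [17, 126, 199], [17, 124, 202]]
woodbox [[294.29998779296875, 204.6999969482422], [296.79998779296875, 158.89999389648438], [342.6000061035156, 161.5], [340.1000061035156, 207.3000030517578]] [[446.0, -273.0, 60.0], [513.0, -276.0, 60.0], [510.0, -340.0, 60.0], [443.0, -340.0, 60.0]]
w7 [236 192  10  10  82] [240.67073171 196.59756098]
hsv around [[20, 109, 210], [17, 124, 189], [17, 123, 185], [17, 124, 181], [17, 121, 129], [15, 167, 87], [20, 178, 79], [15, 133, 127], [17, 127, 183], [16, 124, 191], [18, 129, 184]]
woodbox [[224.89999389648438, 205.89999389648438], [226.1999969482422, 159.6999969482422], [270.20001220703125, 161.0], [268.8999938964844, 207.10000610351562]] [[445.0, -275.0, 60.0], [513.0, -280.0, 60.0], [511.0, -342.0, 60.0], [443.0, -339.0, 60.0]]
stylus top (array([ 474.53257078, -306.55146221,  119.06946422]), [np.float64(0.010794380252233244), np.float64(0.010794380252393595)])
blue [[55.60658264160156, 189.4419403076172], [57.22703552246094, 150.55112552642822], [128.39514923095703, 153.51646423339844], [126.77469635009766, 192.40727996826172]]
```

```bash
python3 drive.py '-9 -27 20 0 0 0;-9 -26 30 0 0 0;0 0 40 0 0 0;0 0 40 0 0 0;0 0 40 0 0 0;0 0 30 0 0 0;0 0 0 0 0 0;0 0 0 0 0 0' 50|sed -n 2,3p
```

```text
ee_pos: [474.3, -307.6, 117.8]
ee_rot: [180.0, -0.0, 0.1]
```

```bash
python3 drive.py '0 -1 25 0 0 0;0 0 16 0 0 0;0 0 0 0 0 0;0 0 0 0 0 0' 50|sed -n 2,4p
python3 drive.py '0 0 0 0 0 0;0 0 0 0 0 0;0 0 0 0 0 0;0 0 0 0 0 0' 0 40
```

```text
ee_pos: [475.0, -307.7, 78.0]
ee_rot: [179.9, -0.2, 0.0]
force: [0.2, -0.3, 0.6]
time_s: 17.05
ee_pos: [473.9, -307.2, 76.3]
ee_rot: [180.0, -0.0, 0.0]
force: [0.1, 1.1, -0.2]
gripper_width: 20.6
gripper_force: 0.0
```

```bash
python3 drive.py '0 0 0 0 0 0;0 0 0 0 0 0;0 0 0 0 0 0' 0 40 | tail -3
```

```text
force: [-0.7, 0.6, 1.9]
gripper_width: 15.1
gripper_force: 40.0
```

```bash
python3 drive.py '0 0 -15 0 0 0;0 0 -35 0 0 0;0 0 -45 0 0 0;0 0 -45 0 0 0;0 0 -45 0 0 0;0 0 -45 0 0 0;0 -20 -24 0 0 0;0 -43 0 0 0 0' |sed -n 2,6p
python3 drive.py '2 -45 0 0 0 0;2 -45 0 0 0 0;2 -45 0 0 0 0;2 -45 0 0 0 0;2 -45 0 0 0 0;2 -45 0 0 0 0;2 -45 0 0 0 0;2 -45 0 0 0 0' |sed -n 2p
python3 drive.py '0 -45 0 0 0 0;0 -45 0 0 0 0;0 -45 0 0 0 0;0 -20 0 0 0 0;0 0 0 0 0 0;0 0 0 0 0 0;0 0 0 0 0 0'|sed -n 2p
python3 -c "
from h import *
grab('wrist','w8')"
python3 drive.py '0 -35 0 0 0 0;0 -35 0 0 0 0;0 -30 0 0 0 0;0 0 0 0 0 0;0 0 0 0 0 0;0 0 0 0 0 0'
python3 - <<'E'
from h import *
grab('wrist','w9')
for f in('w8','w9'):
    im,m=load(f); h=cv2.cvtColor(im,cv2.COLOR_BGR2HSV); b=cv2.inRange(h,(100,120,40),(125,255,255)); b[300:]=0
    n,l,s,c=cv2.connectedComponentsWithStats(b); j=1+np.argmax(s[1:,4]); print(f,s[j],c[j])
cv2.imwrite('pics/v89.png',np.vstack([load('w8')[0][100:300],load('w9')[0][100:300]]))
E
```

```text
ee_pos: [475.3, -246.2, 333.5]
ee_rot: [179.7, -0.4, -0.2]
force: [0.8, 0.6, -1.5]
gripper_width: 15.1
gripper_force: 40.0
ee_pos: [489.0, 117.7, 329.7]
ee_pos: [489.4, 269.7, 329.9]
time_s: 20.3
ee_pos: [489.6, 369.4, 330.3]
ee_rot: [180.0, -0.0, -0.1]
force: [0.3, 0.4, 0.1]
gripper_width: 15.1
gripper_force: 40.0
w8 [ 221  164   58   44 1988] [250.18008048 185.32444668]
w9 [ 291  164   60   44 2028] [318.57051282 185.4270217 ]
```

View pics/v89.png

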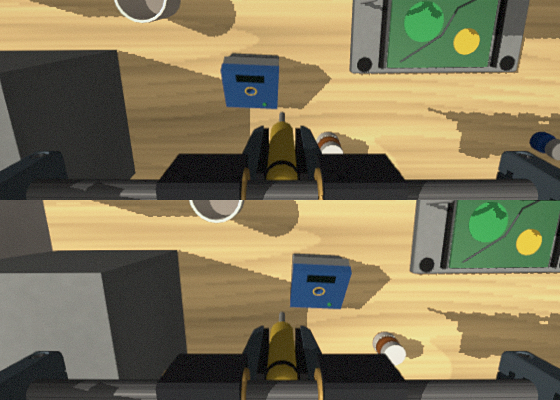

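w8 shows the hole's yellow ring at about (251,190) and the stylus tip at about (282,213). In w9 the ring is at (319,191) and the tip at (282,212).

Run:
```python
from h import *
R=[];Q=[]
for f in('w8','w9'):
    im,m=load(f); h=cv2.cvtColor(im,cv2.COLOR_BGR2HSV)
    x0,y0,x1,y1=(215,160,285,212) if f=='w8' else (285,160,356,212)
    s=h[y0:y1,x0:x1]; mk=cv2.inRange(s,(15,60,100),(35,255,255))
    b=cv2.inRange(s,(100,120,40),(125,255,255)); n,l,st,c=cv2.connectedComponentsWithStats(b); j=1+np.argmax(st[1:,4])
    hull=cv2.convexHull(np.argwhere(l==j)[:,::-1].astype(np.int32)); fill=cv2.fillConvexPoly(np.zeros_like(b),hull,255)
    fill=cv2.erode(fill,np.ones((5,5)));ring=mk&fill
    cs,_=cv2.findContours(ring,cv2.RETR_EXTERNAL,cv2.CHAIN_APPROX_NONE); c=max(cs,key=len); e=cv2.fitEllipse(cv2.convexHull(c)) ; print(f,'ring',e[0][0]+x0,e[0][1]+y0,e[1],len(c))
    R.append(ray(m,(e[0][0]+x0,e[0][1]+y0)))
    ap=cv2.approxPolyN(hull,4)[0] if hasattr(cv2,'approxPolyN') else cv2.boxPoints(cv2.minAreaRect(hull)); ap=ap.reshape(-1,2)+[x0,y0]
    ap=sorted(ap.tolist(),key=lambda p:p[1]); ap=sorted(ap[:2])+sorted(ap[2:]); print(ap); Q.append([ray(m,p) for p in ap])
    # stylus pin tip
    t=im[200:232,272:292].max(2); 
    if f=='w9': print(t[::2].tolist())
    st=env.state()
    tcp=np.array(m['T'])[:3,3]
H,r=tri(R); print('hole',H,r)
C=[tri(list(z))[0] for z in zip(*Q)]; print(np.round(C,1).tolist()); C=np.array(C)
u=(C[1]-C[0]+C[3]-C[2])/2; v=(C[0]-C[2]+C[1]-C[3])/2; n=np.cross(u,v); n/=np.linalg.norm(n); print('w',np.linalg.norm(u),'h',np.linalg.norm(v),'n',n,'tilt',np.degrees(np.arccos(n[2])),'yaw by n',np.degrees(np.arctan2(-n[1],-n[0])),'yaw by u',np.degrees(np.arctan2(-u[0],u[1])) , np.degrees(np.arctan2(u[0],-u[1])))
s=env.state(); print(s['ee_pos']); m=load('w9')[1]; print('pred tip px',proj(m,np.array(s['ee_pos'])+[0.5,0,-71.3]), proj(m,np.array(s['ee_pos'])+[0.5,0,43.7-0]))
```

```text
w8 ring 250.37860870361328 190.85958862304688 (8.330249786376953, 11.753915786743164) 28
[[220, 163], [278, 166], [227, 207], [276, 207]]
w9 ring 318.31970977783203 190.85057258605957 (8.503149032592773, 12.10279369354248) 29
[[294, 163], [353, 166], [289, 206], [340, 208]]
[[152, 144, 151, 152, 153, 151, 152, 149, 150, 140, 139, 136, 141, 138, 137, 141, 142, 145, 114, 122], [135, 133, 136, 139, 136, 136, 137, 138, 136, 137, 133, 139, 136, 140, 139, 142, 143, 144, 116, 122], [138, 141, 139, 138, 142, 141, 139, 139, 137, 140, 138, 140, 138, 141, 139, 143, 146, 149, 122, 129], [135, 137, 138, 140, 141, 138, 138, 135, 135, 135, 136, 136, 139, 138, 138, 140, 144, 128, 114, 123], [135, 135, 133, 138, 136, 137, 140, 141, 137, 135, 139, 136, 134, 136, 137, 137, 136, 140, 142, 141], [132, 140, 132, 137, 135, 133, 136, 132, 135, 131, 128, 136, 136, 132, 135, 133, 136, 136, 131, 135], [135, 132, 128, 134, 135, 130, 138, 125, 123, 109, 82, 82, 103, 121, 128, 126, 121, 122, 122, 128], [124, 126, 121, 125, 122, 128, 127, 126, 125, 99, 75, 60, 68, 124, 129, 124, 125, 131, 130, 124], [119, 123, 124
[... 548 characters left out ...]
83, 80, 70, 86, 111], [171, 172, 163, 157, 151, 143, 138, 129, 122, 115, 109, 90, 88, 83, 81, 78, 77, 75, 80, 83], [170, 167, 161, 158, 150, 146, 137, 110, 96, 81, 76, 79, 78, 77, 78, 71, 77, 75, 80, 78]]
hole [464.08794397 316.87354722  67.22416803] [np.float64(0.14721992405193796), np.float64(0.14721992405189868)]
[[508.7, 354.1, 92.6], [505.7, 275.9, 99.6], [430.0, 358.9, 32.7], [432.9, 279.8, 48.1]]
w 79.45217095387625 h 94.1323260781692 n [-0.58476626  0.11428882  0.80311051] tilt 36.571830659102666 yaw by n -11.058691771270567 yaw by u 179.98350707067118 -0.01649292932880709
[489.61262682 369.4124189  330.37805827]
pred tip px [[283.15416558 213.80376336]] [[284.23907058 287.37023945]]
```

Run:
```python
from h import *
R=[]
for f,b in(('w1',(60,140,130,196)),('w8',(215,160,285,212)),('w9',(285,160,356,212))):
    im,m=load(f); x0,y0,x1,y1=b; s=cv2.cvtColor(im[y0:y1,x0:x1],cv2.COLOR_BGR2HSV)
    blue=cv2.inRange(s,(100,120,40),(125,255,255)); n,l,st,c=cv2.connectedComponentsWithStats(blue); j=1+np.argmax(st[1:,4])
    cs,hier=cv2.findContours((l==j).astype(np.uint8),cv2.RETR_CCOMP,cv2.CHAIN_APPROX_NONE)
    for k,c in enumerate(cs):
        if hier[0][k][3]>=0 and cv2.contourArea(c)>15:
            (cx,cy),(w,h),a=cv2.minAreaRect(c); M=cv2.moments(c); e=(M['m10']/M['m00']+x0,M['m01']/M['m00']+y0); print(f,'inner',np.round(e,1),round(w,1),round(h,1))
            if w/h<1.8 and h/w<1.8: R.append(ray(m,e))
    out=max(cs,key=cv2.contourArea)[:,0]+[x0,y0]
    # bottom & top edges by line fit on the middle 70% columns
    for nm,z,fn in(('top',90,np.min),('bot',44.1,np.max)):
        xs=np.unique(out[:,0]); lo,hi=np.percentile(xs,[18,82]); p=np.array([(x,fn(out[out[:,0]==x][:,1])) for x in xs if lo<x<hi],np.float32)
        vx,vy,x,y=cv2.fitLine(p,cv2.DIST_HUBER,0,.01,.01).ravel(); A=onplane(m,(x-20*vx,y-20*vy),z);B=onplane(m,(x+20*vx,y+20*vy),z); d=A-B; d*=np.sign(d[1]); print(f,nm,'yaw',round(np.degrees(np.arctan2(-d[0],d[1])),1),'x',A.round(1)[:2],B.round(1)[:2])
print(len(R))
if len(R)>1: print(tri(R)); print(tri(R[:1]+R[1:2])[0],tri(R[:1]+R[-1:])[0],tri(R[1:])[0])
```

```text
w1 inner [110.6 188.5] 5.7 4.2
w1 inner [ 92.1 176. ] 14.8 9.4
w1 inner [ 84.8 164.2] 29.0 8.0
w1 top yaw -2.6 x [505.4 324.1] [502.6 262.4]
w1 bot yaw -3.5 x [436.1 367.4] [431.8 297.5]
w8 inner [263.9 204.1] 5.7 4.9
w8 inner [250.4 190.8] 13.4 12.0
w8 inner [249.6 178.5] 29.3 8.2
w8 top yaw -3.5 x [506.9 340.9] [503.6 286.8]
w8 bot yaw -2.2 x [434.6 354.6] [432.2 292. ]
w9 inner [328.8 204.2] 5.7 4.9
w9 inner [318.5 190.9] 12.0 13.4
w9 inner [320.9 178.8] 30.0 8.0
w9 top yaw -3.1 x [507.2 349.8] [504.3 295.4]
w9 bot yaw -2.3 x [434.8 344.3] [432.3 281.4]
6
(array([453.2195875 , 306.8962296 ,  65.13622095]), [np.float64(18.49693621027256), np.float64(14.813006795380309), np.float64(13.54214994970576), np.float64(14.4643280916326), np.float64(11.359736155731307), np.float64(13.62194784880707)])
[555.5292891    7.31187407 553.19696971] [444.00570549 311.49614147  27.30818226] [460.42070991 308.18379612  85.1725243 ]
```

```bash
cat >> h.py <<'E'
def axis(yaw=-2.9):
    a=np.radians(35);c,s=np.cos(np.radians(yaw)),np.sin(np.radians(yaw)); return np.array([-np.sin(a)*c,-np.sin(a)*s,np.cos(a)])
E
python3 - <<'E'
from h import *
P={'w1':(92.1,176),'w8':(250.4,190.8),'w9':(318.4,190.9)}
r={k:ray(load(k)[1],v) for k,v in P.items()}
H,res=tri(list(r.values())); print(H,res,tri([r['w1'],r['w9']])[0],tri([r['w1'],r['w8']])[0])
# intersection of rays with the face plane: through back edge mid (505.5,~318,90) and front (433.5,~320,44)
n=axis(); p0=np.array([(505.3+433.4)/2,318,67.05])
for k,(o,d) in r.items(): print(k,(o+d*(n@(p0-o))/(n@d)).round(1))
s=env.state(); yaw=np.radians(-2.9)
# target tool rotation: Rz(-2.9) * Ry(-35) * Rx(180); relative rotvec in tool frame
from scipy.spatial.transform import Rotation as Ro
cur=Ro.from_euler('xyz',s['ee_rot'],degrees=True)
for sg in(-35,35):
    tgt=Ro.from_euler('z',-2.9,degrees=True)*Ro.from_euler('y',sg,degrees=True)*Ro.from_euler('x',180,degrees=True)
    print(sg,tgt.as_matrix()[:,2],(cur.inv()*tgt).as_rotvec(degrees=True))
E
```

```text
[464.10361833 316.82264006  67.94056451] [np.float64(0.3183171051379303), np.float64(0.10512836832181562), np.float64(0.22603876469713077)] [464.05686814 316.85554115  67.93804419] [464.01602598 316.77734922  68.06924953]
w1 [462.7 320.5  62.3]
w8 [462.9 317.3  62.6]
w9 [463.1 316.2  62.7]
-35 [ 0.57284189 -0.02901892 -0.81915204] [-0.8579164  34.97005176  2.74415934]
35 [-0.57284189  0.02901892 -0.81915204] [  0.87125659 -35.01552976   2.74007577]
```

```bash
python3 drive.py '-31 16 27 0 0 0;-31 16 27 0 0 0;-31 16 27 0 0 0;0 0 0 -0.17 7 0.55;0 0 0 -0.17 7 0.55;0 0 0 -0.17 7 0.55;0 0 0 -0.17 7 0.55;0 0 0 -0.17 7 0.55' | sed -n 1,2p
python3 drive.py '0 0 0 0 0 0;0 0 0 0 0 0;0 0 0 0 0 0'
cat > tgt.py <<'E'
from h import *
from scipy.spatial.transform import Rotation as Ro
import sys
H=np.array([float(v) for v in sys.argv[1:4]]); off=float(sys.argv[4])
s=env.state(); cur=Ro.from_euler('xyz',s['ee_rot'],degrees=True); n=axis()
T=Ro.from_euler('z',-2.9,degrees=True)*Ro.from_euler('y',-35,degrees=True)*Ro.from_euler('x',180,degrees=True)
tip=np.array(s['ee_pos'])+cur.apply([.5,0,71.3]); print('tip',tip.round(1),'move tool',cur.inv().apply(H+off*n-tip).round(2),'rot',(cur.inv()*T).as_rotvec(degrees=True).round(2),'t',s['time_s'],'F',s['force'])
E
python3 tgt.py 463.8 316.8 66.5 45
```

```text
time_s: 21.15
ee_pos: [435.1, 283.7, 275.4]
time_s: 21.45
ee_pos: [435.5, 284.9, 274.9]
ee_rot: [-178.3, -30.5, 0.7]
force: [-0.3, -0.8, -0.9]
gripper_width: 15.4
gripper_force: 40.0
tip [472.  287.5 213.7] move tool [-84.93 -28.65  78.98] rot [-3.68  4.59  2.95] t 21.45 F [-0.33193717 -0.78780202 -0.88080684]
```

```bash
python3 drive.py '0 0 0 -0.92 1.15 0.74;0 0 0 -0.92 1.15 0.74;0 0 0 -0.92 1.15 0.74;0 0 0 -0.92 1.15 0.74;-28 -9.5 15 0 0 0;-28 -9.5 15 0 0 0;-28 -9.5 15 0 0 0;0 0 0 0 0 0' >/dev/null; python3 drive.py '0 0 0 0 0 0;0 0 0 0 0 0'|sed -n 2,4p;python3 tgt.py 463.8 316.8 66.5 45; python3 -c "
from h import *
print(env.state()['qpos'].round(1))"
```

```text
ee_pos: [430.4, 267.4, 229.5]
ee_rot: [-177.9, -29.7, 1.3]
force: [-0.5, 0.5, -0.6]
tip [466.  270.8 167.8] move tool [-55.36 -46.34  44.38] rot [-4.34  5.36  3.43] t 22.45 F [-0.45286069  0.54762478 -0.59884459]
[ 41.7   0.4 116.5 -26.3  41.4 146.5]
```

```bash
sed -i "s/Ro.from_euler('x',180,degrees=True)$/Ro.from_euler('x',180,degrees=True)*Ro.from_euler('z',180,degrees=True)/; s/apply(\[.5,0,71.3\])/apply([-.5,0,71.3])/" tgt.py
python3 drive.py '0 0 -10 0 0 -8.5;0 0 -10 0 0 -8.5;0 0 -10 0 0 -8.5;0 0 0 0 0 -8.5;0 0 0 0 0 -8.5;0 0 0 0 0 -8.5;0 0 0 0 0 -8.5;0 0 0 0 0 -8.5'>/dev/null
python3 drive.py '0 0 0 0 0 -8.5;0 0 0 0 0 -8.5;0 0 0 0 0 -8.5;0 0 0 0 0 -8.5;0 0 0 0 0 -8.5;0 0 0 0 0 -8.5;0 0 0 0 0 -8.5;0 0 0 0 0 -8.5'>/dev/null
python3 drive.py '0 0 0 0 0 -8.5;0 0 0 0 0 -8.5;0 0 0 0 0 -8.5;0 0 0 0 0 -8.5;0 0 0 0 0 0;0 0 0 0 0 0'
python3 tgt.py 463.8 316.8 66.5 45; python3 -c "
from h import *
print(env.state()['qpos'].round(1))"
```

```text
time_s: 24.65
ee_pos: [415.0, 265.7, 254.9]
ee_rot: [172.2, 28.8, 169.7]
force: [0.3, -1.1, 0.3]
gripper_width: 15.1
gripper_force: 40.0
tip [450.6 269.  193.2] move tool [61.77 36.42 74.17] rot [ 3.82 -5.79 -6.72] t 24.65 F [ 0.3156012  -1.07178422  0.34587738]
[ 43.2  -2.1 115.  -25.1  45.7 -24.2]
```

```bash
python3 drive.py '0 0 0 1.9 -2.9 -3.4;0 0 0 1.9 -2.9 -3.4;20 12 20 0 0 0;20 12 20 0 0 0;0 0 0 0 0 0;0 0 0 0 0 0;0 0 0 0 0 0'|sed -n 2,4p
python3 tgt.py 463.8 316.8 66.5 45
```

```text
ee_pos: [406.6, 289.9, 199.9]
ee_rot: [-180.0, 35.1, 177.3]
force: [0.1, -0.6, -0.3]
tip [447.9 287.9 141.8] move tool [31.32 29.7  24.93] rot [0.07 0.06 0.17] t 25.35 F [ 0.09087122 -0.57513146 -0.32483554]
```

```bash
python3 drive.py '16 15 12 0 0 0;15 15 13 0 0 0;0 0 0 0 0 0;0 0 0 0 0 0;0 0 0 0 0 0'|sed -n 2,3p
python3 tgt.py 463.8 316.8 66.5 45
python3 - <<'E'
from h import *
im,m=grab('wrist','w10'); s=env.state(); print(proj(m,[[463.8,316.8,66.5]]))
cv2.imwrite('pics/v10.png',cv2.resize(im[60:340,100:460],None,fx=2,fy=2))
E
```

```text
ee_pos: [396.8, 319.8, 161.4]
ee_rot: [-179.9, 35.0, 177.3]
tip [438.1 317.7 103.3] move tool [ 0.01  0.36 -0.11] rot [0.04 0.04 0.19] t 25.85 F [-0.03084997  0.11307838 -0.2324236 ]
[[280.38625927 202.40708579]]
```

View pics/v10.png

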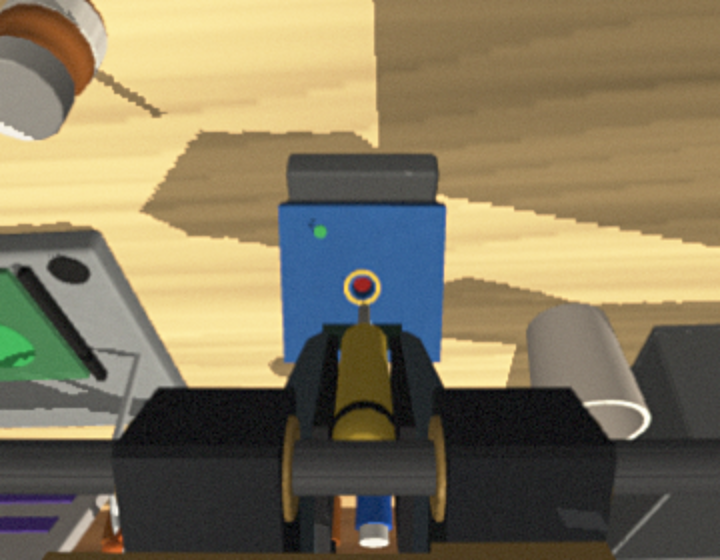

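The view down the hole axis shows the yellow ring with the red button at crop (362,288), which is (281,204) in the picture. The stylus tip lies just below it at (281.5,212), so it is nearly aligned. Now a fine measurement.

Run:
```python
from h import *
from scipy.spatial.transform import Rotation as Ro
im,m=load('w10'); s=env.state(); R=Ro.from_euler('xyz',s['ee_rot'],degrees=True); tcp=np.array(s['ee_pos'])
h=cv2.cvtColor(im,cv2.COLOR_BGR2HSV); x0,y0,x1,y1=262,184,302,211
k=h[y0:y1,x0:x1]; ring=cv2.inRange(k,(18,100,110),(34,255,255)); p=np.argwhere(ring)[:,::-1]; print('ring px bbox',p.min(0)+[x0,y0],p.max(0)+[x0,y0],len(p))
e=cv2.fitEllipse(cv2.convexHull(p.astype(np.int32))); c=np.array(e[0])+[x0,y0]; print('ring',c,e[1])
red=(cv2.inRange(k,(0,120,60),(8,255,255))|cv2.inRange(k,(172,120,60),(180,255,255))); q=np.argwhere(red)[:,::-1]; print('red',q.mean(0)+[x0,y0],len(q))
print('pred tip px',proj(m,tcp+R.apply([[-.5,0,71.3],[0,0,71.3],[0,2.5,71.3],[0,-2.5,71.3]])).round(1).tolist())
g=im[200:224,270:294].max(2); print(g.tolist())
o,d=ray(m,c); n=axis(); r={'w1':(92.1,176),'w8':(250.4,190.8),'w9':(318.4,190.9)}
rs=[ray(load(f)[1],v) for f,v in r.items()]+[(o,d)]; H,res=tri(rs); print('H',H,res)
for a in(-2,0,2):
    Hp=o+d*(n@(np.array([463.8,316.8,66.5])+a*n-o))/(n@d); print(a,Hp.round(1),'tool off from tip',R.inv().apply(Hp-tcp).round(2))
```

```text
ring px bbox [272 195] [289 210] 95
ring [280.5        203.35443115] (17.22383689880371, 17.67675018310547)
red [280.68888889 202.06666667] 45
pred tip px [[279.8, 216.6], [279.8, 216.0], [282.8, 216.0], [276.8, 216.0]]
[[156, 152, 165, 251, 244, 138, 158, 123, 147, 157, 151, 153, 153, 155, 134, 95, 122, 212, 254, 170, 154, 155, 155, 155], [152, 156, 209, 255, 194, 165, 129, 149, 159, 151, 156, 151, 153, 155, 153, 88, 111, 131, 251, 217, 146, 156, 154, 161], [157, 153, 237, 255, 142, 168, 97, 147, 155, 149, 152, 152, 153, 157, 156, 88, 97, 152, 251, 250, 146, 160, 153, 155], [154, 136, 254, 255, 151, 170, 83, 119, 152, 156, 153, 152, 154, 154, 131, 58, 95, 155, 251, 255, 147, 158, 154, 158], [151, 135, 255, 255, 145, 161, 110, 65, 119, 152, 162, 158, 155, 129, 81, 68, 93, 149, 254, 255, 149, 155, 151, 152], [152, 146, 254, 255, 170, 151, 124, 69, 59, 106, 120, 119, 111, 77, 52, 74, 95, 123, 253, 247, 147, 155, 156, 156], [154, 157, 209, 253, 240, 148, 128, 88, 58, 52, 51, 48, 48, 47, 57, 90, 128, 179, 249, 208, 150, 160, 154, 155], [152, 155, 136, 234, 255, 168, 138, 120, 81, 62, 59,
[... 1577 characters left out ...]
163, 161, 161, 156], [126, 125, 127, 129, 132, 122, 126, 130, 117, 78, 79, 88, 90, 82, 88, 157, 133, 122, 127, 126, 126, 124, 122, 124], [69, 65, 67, 65, 67, 70, 69, 72, 82, 91, 90, 91, 88, 92, 88, 103, 93, 62, 60, 67, 65, 65, 64, 63], [36, 34, 35, 34, 40, 56, 71, 87, 92, 87, 88, 87, 93, 95, 89, 89, 103, 80, 69, 52, 29, 22, 39, 24]]
H [464.02216399 316.88285951  67.63066553] [np.float64(0.33423045858112593), np.float64(0.12677505283784113), np.float64(0.24653024775527266), np.float64(0.08417906288510453)]
-2 [466.2 316.8  65.7] tool off from tip [ -2.09   0.47 118.17]
0 [464.6 316.9  67.1] tool off from tip [ -1.52   0.47 116.17]
2 [463.  317.   68.4] tool off from tip [ -0.96   0.48 114.17]
```

```bash
python3 drive.py '-0.9 -0.3 10 0 0 0;-0.9 -0.3 10 0 0 0;0 0 10 0 0 0;0 0 0 0 0 0;0 0 0 0 0 0;0 0 0 0 0 0'|sed -n 2,4p
python3 tgt.py 464 316.9 67.6 0
python3 - <<'E'
from h import *
from scipy.spatial.transform import Rotation as Ro
im,m=grab('wrist','w11'); s=env.state(); R=Ro.from_euler('xyz',s['ee_rot'],degrees=True); tcp=np.array(s['ee_pos'])
print('pred hole',proj(m,[[464,316.9,67.6]]),'tip',proj(m,tcp+R.apply([[0,0,71.3]])),'px/mm',proj(m,tcp+R.apply([[0,1,71.3],[1,0,71.3],[0,-1.2,-5]])))
h=cv2.cvtColor(im,cv2.COLOR_BGR2HSV); ring=cv2.inRange(h,(18,100,110),(34,255,255))
for r in range(192,224): print(r,''.join('Y' if ring[r,c] else ('R' if (h[r,c,0]<9 or h[r,c,0]>171) and h[r,c,1]>120 and h[r,c,2]>60 else 'B' if 95<h[r,c,0]<128 and h[r,c,1]>110 else '.') for c in range(260,305)))
print(260)
E
```

```text
ee_pos: [414.7, 318.5, 136.3]
ee_rot: [-179.8, 35.0, 177.5]
force: [0.6, -0.3, -1.2]
tip [456.  316.4  78.1] move tool [-0.55  0.95 13.2 ] rot [-0.01 -0.05  0.29] t 26.5 F [ 0.60218717 -0.26648806 -1.22792194]
pred hole [[280.98489279 212.63216264]] tip [[279.97902277 216.28136919]] px/mm [[281.16761667 216.28163213]
 [279.97781893 215.14993015]
 [277.4286002  255.82070472]]
192 BBBBBBBBBBBBBBBBBBBBBBBBBBBBBBBBBBBBBBBBBBBBB
193 BBBBBBBBBBBBBBBBBBBBBBBBBBBBBBBBBBBBBBBBBBBBB
194 BBBBBBBBBBBBBBBBBBBBBBBBBBBBBBBBBBBBBBBBBBBBB
195 BBBBBBBBBBBBBBBBBBBBBBBBBBBBBBBBBBBBBBBBBBBBB
196 BBBBBBBBBBBBBBBBBBBBBBBBBBBBBBBBBBBBBBBBBBBBB
197 BBBBBBBBBBBBBBBBBBBBBBBBBBBBBBBBBBBBBBBBBBBBB
198 BBBBBBBBBBBBBBBBBBBBBBBBBBBBBBBBBBBBBBBBBBBBB
199 BBBBBBBBBBBBBBBBBBBBBBBBBBBBBBBBBBBBBBBBBBBBB
200 BBBBBBBBBBBBBBBBBBBBBBBBBBBBBBBBBBBBBBBBBBBBB
201 BBBBBBBBBBBBBBBBBBBBBBBBBBBBBBBBBBBBBBBBBBBBB
202 BBBBBBBBBBBBBBBBBBBBBBBBBBBBBBBBBBBBBBBBBBBBB
203 BBBBBBBBBBBBBBBBB..YYYYY..BBBBBBBBBBBBBBBBBBB
204 BBBBBBBBBBBBBBB..YYYYYYYYY..BBBBBBBBBBBBBBBBB
205 BBBBBBBBBBBBBB.YYYYYYYYYYYYY.BBBBBBBBBBBBBBBB
206 BBBBBBBBBBBBB.YYYY
[... 181 characters left out ...]
 BBBBBBBBBBB.YY.BBRRRRRRRRR.B.YY.BBBBBBBBBBBBB
211 BBBBBBBBBBB.YY.BBRRRRRRRRR.BBYYYBBBBBBBBBBBBB
212 BBBBBBBBBBB.YY.BBRRRR...RR.BBYYYBBBBBBBBBBBBB
213 BBBBBBBBBBB.YY.BB.RR.....RBBBYYY.BBBBBBBBBBBB
214 BBBBBBBBBBB.YY.BBB........BBBYYY.BBBBBBBBBBBB
215 BBBBBBBBBBB.YY.BBBB.......BB.YY.BBBBBBBBBBBBB
216 BBBBBBBBBBB.YYY.BBB......BB.YYY.BBBBBBBBBBBBB
217 BBBBBBBBBBBB.YY.BBB......BB.YY.BBBBBBBBBBBBBB
218 BBBBBBBBBBBBBYYY..B.......YYYY.BBBBBBBBBBBBBB
219 BBBBBBBBBBBBB.YYYY.......YYYY.BBBBBBBBBBBBBBB
220 BBBBBBBBBBBBBB.YYYY......YYY.BBBBBBBBBBBBBBBB
221 BBBBBBBBBBBBBBB..YYY.....Y..BBBBBBBBBBBBBBBBB
222 BBBBBBBBBBBBBBBBB.Y........BBBBBBBBBBBBBBBBBB
223 BBBBBBBBBBBBBBBB.............BBBBBBBBBBBBBBBB
260
```

```bash
python3 drive.py '-1.2 -0.1 4 0 0 0;-1.2 -0.1 4 0 0 0;0 0 2 0 0 0;0 0 0 0 0 0;0 0 0 0 0 0;0 0 0 0 0 0'|sed -n 2,4p
python3 tgt.py 464 316.9 67.6 0
python3 - <<'E'
from h import *
im,m=grab('wrist','w12')
h=cv2.cvtColor(im,cv2.COLOR_BGR2HSV); ring=cv2.inRange(h,(18,100,110),(34,255,255))
for r in range(200,228): print(r,''.join('Y' if ring[r,c] else ('R' if (h[r,c,0]<9 or h[r,c,0]>171) and h[r,c,1]>120 and h[r,c,2]>60 else 'B' if 95<h[r,c,0]<128 and h[r,c,1]>110 else '.') for c in range(260,305)))
E
```

```text
ee_pos: [422.4, 317.8, 129.5]
ee_rot: [-179.8, 35.0, 177.5]
force: [0.1, 0.4, -1.6]
tip [463.6 315.7  71.3] move tool [1.83 1.2  3.29] rot [-0.01 -0.05  0.3 ] t 27.15 F [ 0.14656936  0.40818572 -1.5975055 ]
200 BBBBBBBBBBBBBBBBBBBBBBBBBBBBBBBBBBBBBBBBBBBBB
201 BBBBBBBBBBBBBBBBBBBBBBBBBBBBBBBBBBBBBBBBBBBBB
202 BBBBBBBBBBBBBBBBBBBBBBBBBBBBBBBBBBBBBBBBBBBBB
203 BBBBBBBBBBBBBBBBBB.......BBBBBBBBBBBBBBBBBBBB
204 BBBBBBBBBBBBBBBB..YYYYYYYY.BBBBBBBBBBBBBBBBBB
205 BBBBBBBBBBBBBBB.YYYYYYYYYYYY.BBBBBBBBBBBBBBBB
206 BBBBBBBBBBBBB..YYYY.....YYYYY.BBBBBBBBBBBBBBB
207 BBBBBBBBBBBBB.YYY..B...B..YYYY.BBBBBBBBBBBBBB
208 BBBBBBBBBBBB.YYY.BB..RR.....YY.BBBBBBBBBBBBBB
209 BBBBBBBBBBBB.YY.B..RRRRRR..BYYY.BBBBBBBBBBBBB
210 BBBBBBBBBBB.YYYBB.RRRRRRRR.B.YYY.BBBBBBBBBBBB
211 BBBBBBBBBBB.YY.B.RRRRRRRRRRBBYYY.BBBBBBBBBBBB
212 BBBBBBBBBBBYYY.BBRRRR..RRRRBB.YY.BBBBBBBBBBBB
213 BBBBBBBBBBBYYY.BBRRR.....R.BB.YY.BBBBBBBBBBBB
214 BBBBBBBBBBBYYY.BB.R........BB.YY.BBBBBBBBBBBB
215 BBBBBBBBBBBYYY.BBB........BBB.YY.BBBBBBBBBBBB
216 BBBBBBBBBBB.YY.BBBB.......BBBYYY.BBBBBBBBBBBB
217 BBBBBBBBBBB.YYY.BBB.......BB.YYYBBBBBBBBBBBBB
218 BBBBBBBBBBBB.YY.BBB......BB.YYY.BBBBBBBBBBBBB
219 BBBBBBBBBBBBBYYY..B........YYY.BBBBBBBBBBBBBB
220 BBBBBBBBBBBBB.YYYY........YYY..BBBBBBBBBBBBBB
221 BBBBBBBBBBBBBB..YYY......YYY..BBBBBBBBBBBBBBB
222 BBBBBBBBBBBBBBB..YY......YY.BBBBBBBBBBBBBBBBB
223 BBBBBBBBBBBBBBBB.............BBBBBBBBBBBBBBBB
224 BBBBBBBBBBBBBB................BBBBBBBBBBBBBBB
225 BBBBBBBBBBBBB..................BBBBBBBBBBBBBB
226 B..BBBBBBBBB....................BBBBBBBBB...B
227 ...BBBBBBBBB..................YY.BBBBBBBB....
```

```bash
python3 drive.py '0 0 1.5 0 0 0;0 0 1.5 0 0 0;0 0 1.5 0 0 0;0 0 1.5 0 0 0;0 0 1.5 0 0 0;0 0 1.5 0 0 0;0 0 0 0 0 0;0 0 0 0 0 0'|sed -n 2,4p
python3 tgt.py 464 316.9 67.6 0
```

```text
ee_pos: [427.5, 317.5, 122.0]
ee_rot: [-179.8, 35.0, 177.5]
force: [0.4, -0.5, -0.6]
tip [468.7 315.4  63.9] move tool [ 1.82  1.23 -5.8 ] rot [-0.02 -0.05  0.29] t 28.0 F [ 0.39224595 -0.50426731 -0.57310708]
```

```bash
python3 drive.py '0 0 1 0 0 0;0 0 1 0 0 0;0 0 1 0 0 0;0 0 0 0 0 0'|sed -n 4p
python3 drive.py '0 0 1 0 0 0;0 0 0 0 0 0;0 0 0 0 0 0'|sed -n 4p;python3 drive.py '0 0 1 0 0 0;0 0 0 0 0 0;0 0 0 0 0 0'|sed -n 4p; python3 tgt.py 464 316.9 67.6 0
```

```text
force: [-0.1, 0.1, -0.6]
force: [0.4, -0.3, -1.2]
force: [-1.9, 0.4, 1.8]
tip [471.6 315.4  60. ] move tool [  1.92   1.09 -10.61] rot [ 0.   -0.04  0.29] t 29.0 F [-1.9030695   0.36025118  1.78776548]
```

```bash
for i in 1; do python3 drive.py '0 0 1 0 0 0;0 0 0.7 0 0 0;0 0 0 0 0 0;0 0 0 0 0 0'|sed -n 4p; done; python3 drive.py '0 0 0.8 0 0 0;0 0 0 0 0 0;0 0 0 0 0 0'|sed -n 4p; python3 tgt.py 464 316.9 67.6 0
```

```text
force: [-1.9, 0.1, 2.6]
force: [-2.6, 0.1, 3.0]
tip [473.  315.3  57.9] move tool [  1.89   1.13 -13.2 ] rot [-0.   -0.04  0.29] t 29.7 F [-2.63548966  0.09569784  2.9628883 ]
```

```bash
python3 drive.py '0 0 0.8 0 0 0;0 0 0.7 0 0 0;0 0 0 0 0 0;0 0 0 0 0 0'|sed -n 4p;  python3 drive.py '0 0 0.7 0 0 0;0 0 0 0 0 0;0 0 0 0 0 0'|sed -n 4p; python3 tgt.py 464 316.9 67.6 0
```

```text
force: [-6.0, -0.4, 8.2]
force: [-10.3, -0.6, 11.1]
tip [474.1 315.4  56.9] move tool [  2.18   0.96 -14.64] rot [ 0.04 -0.    0.25] t 30.4 F [-10.28083724  -0.62753746  11.05095935]
```

```bash
python3 drive.py '0 0 -0.5 0 0 0;0 0 0 0 0 0;0 0 0 0 0 0;0 0 0 0 0 0;0 0 0 0 0 0;0 0 0 0 0 0;0 0 0 0 0 0'|sed -n 4p
```

```text
force: [-7.0, 0.4, 8.1]
```

```bash
python3 drive.py '0 0 -2 0 0 0;0 0 -4 0 0 0;0 0 -8 0 0 0;0 0 -15 0 0 0;0 0 -30 0 0 0;0 0 -40 0 0 0;0 0 -40 0 0 0;0 0 -30 0 0 0'|sed -n 1,5p
python3 - <<'E'
from h import *
from scipy.spatial.transform import Rotation as Ro
s=env.state(); cur=Ro.from_euler('xyz',s['ee_rot'],degrees=True); print(s['qpos'].round(1))
T=Ro.from_euler('xyz',[180,0,180],degrees=True); print((cur.inv()*T).as_rotvec(degrees=True))
E
```

```text
time_s: 31.9
ee_pos: [334.8, 322.3, 254.9]
ee_rot: [-179.9, 34.9, 177.4]
force: [-0.6, 0.4, -0.7]
gripper_width: 15.1
[ 64.9  -0.5 115.9 -39.3  56.7  -2.6]
[-0.89194539 34.9250939  -2.53272004]
```

```bash
python3 drive.py '0 0 -25 -0.18 7 -0.5;0 0 -25 -0.18 7 -0.5;0 0 -25 -0.18 7 -0.5;0 0 0 -0.18 7 -0.5;0 0 0 -0.18 7 -0.5;0 0 0 0 0 0;0 0 0 0 0 0'|sed -n 2,3p
python3 drive.py '-15 -42 0 0 0 0;-15 -42 0 0 0 0;-15 -42 0 0 0 0;-15 -42 0 0 0 0;-15 -42 0 0 0 0;-15 -42 0 0 0 0;-15 -42 0 0 0 0;-15 -42 0 0 0 0'|sed -n 2,3p
```

```text
ee_pos: [301.1, 323.4, 318.4]
ee_rot: [-179.9, -0.1, 179.9]
ee_pos: [419.9, -12.9, 319.3]
ee_rot: [-179.9, -0.0, -179.9]
```

```bash
python3 drive.py '0 0 0 0 0 8.5;0 0 0 0 0 8.5;0 0 0 0 0 8.5;0 0 0 0 0 8.5;0 0 0 0 0 8.5;0 0 0 0 0 8.5;0 0 0 0 0 8.5;0 0 0 0 0 8.5'>/dev/null
python3 drive.py '0 0 0 0 0 8.5;0 0 0 0 0 8.5;0 0 0 0 0 8.5;0 0 0 0 0 8.5;0 0 0 0 0 8.5;0 0 0 0 0 8.5;0 0 0 0 0 8.5;0 0 0 0 0 8.5'>/dev/null
python3 drive.py '0 0 0 0 0 8.5;0 0 0 0 0 8.5;0 0 0 0 0 8.5;0 0 0 0 0 8.5;0 0 0 0 0 8.5;0 0 0 0 0 1.5;0 0 0 0 0 0;0 0 0 0 0 0'|sed -n 1,3p
```

```text
time_s: 35.8
ee_pos: [420.4, -11.8, 319.3]
ee_rot: [179.9, 0.0, 0.1]
```

```bash
python3 drive.py '7.7 42.2 0 0 0 0;7.7 42.2 0 0 0 0;7.7 42.2 0 0 0 0;7.7 42.2 0 0 0 0;7.7 42.2 0 0 0 0;7.7 42.2 0 0 0 0;7.7 42.2 0 0 0 0;0 0 0 0 0 0'>/dev/null
python3 drive.py '0 0 40 0 0 0;0 0 40 0 0 0;0 0 40 0 0 0;0 0 0 0 0 0;0 0 0 0 0 0;0 0 0 0 0 0'
python3 - <<'E'
from h import *
im,m=grab('wrist','w13'); s=env.state(); t=np.array(s['ee_pos']); print(t, s['ee_rot'])
print('pred tip',proj(m,t+[0.5,0,-71.3]),'stand ctr at top',proj(m,[476,-307,60]))
cv2.imwrite('pics/v13.png',cv2.resize(im[150:310,190:370],None,fx=4,fy=4))
g=im[205:225,270:296].max(2); print(*g.tolist(),sep='\n')
E
```

```text
time_s: 37.2
ee_pos: [475.8, -308.4, 202.3]
ee_rot: [179.8, -0.2, -0.0]
force: [-0.1, 0.2, 0.6]
gripper_width: 15.2
gripper_force: 40.0
[ 475.77927538 -308.50072908  202.37247168] [ 1.79765064e+02 -1.91436247e-01 -2.11745363e-02]
pred tip [[283.01077125 214.08205284]] stand ctr at top [[281.09583248 194.11793146]]
[191, 192, 178, 165, 146, 140, 123, 113, 104, 84, 84, 68, 80, 87, 104, 120, 150, 168, 186, 187, 191, 192, 185, 189, 190, 193]
[198, 191, 197, 187, 179, 151, 144, 147, 138, 128, 132, 128, 141, 138, 147, 161, 178, 180, 189, 192, 191, 192, 190, 188, 192, 191]
[188, 193, 194, 190, 194, 178, 169, 162, 156, 155, 154, 159, 162, 164, 173, 176, 181, 184, 191, 196, 193, 191, 191, 192, 189, 192]
[196, 187, 190, 193, 194, 195, 188, 184, 181, 180, 169, 169, 174, 179, 184, 185, 187, 192, 190, 191, 191, 189, 191, 190, 192, 187]
[188, 192, 190, 192, 186, 193, 191, 192, 194, 190, 191, 190, 187, 188, 191, 191, 191, 190, 191, 193, 185, 188, 190, 190, 190, 194]
[190, 193, 191, 191, 193, 190, 188, 191, 190, 195, 192, 195, 195, 192, 194, 193, 190, 185, 186, 186, 187, 188, 188, 187, 188, 189]
[19
[... 1068 characters left out ...]
, 80, 57, 42, 64, 184, 194, 191, 188, 191, 188, 189, 188, 186, 188, 190]
[180, 184, 183, 187, 185, 186, 192, 192, 175, 117, 92, 75, 55, 38, 62, 167, 189, 190, 186, 184, 187, 184, 188, 189, 187, 185]
[170, 175, 180, 180, 187, 189, 188, 168, 162, 119, 100, 104, 76, 64, 66, 143, 182, 194, 192, 186, 188, 190, 185, 185, 188, 186]
[189, 183, 187, 190, 198, 193, 180, 141, 132, 116, 101, 106, 91, 77, 69, 101, 147, 162, 187, 192, 195, 191, 189, 185, 191, 184]
[205, 199, 200, 202, 199, 186, 144, 119, 109, 106, 98, 96, 86, 79, 77, 74, 85, 97, 137, 162, 194, 197, 199, 197, 199, 198]
[200, 198, 201, 190, 171, 148, 134, 118, 110, 111, 102, 90, 89, 82, 75, 68, 68, 60, 64, 100, 176, 202, 204, 201, 198, 199]
```

View pics/v13.png

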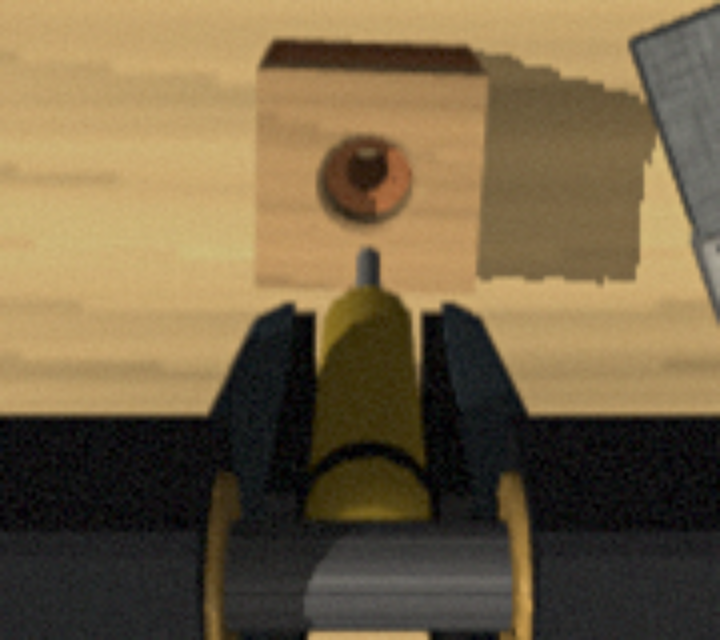

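The socket rim is at (281,195) and the stylus tip at (282,212), upright in the grip and unslipped. I descend to the original grasp position.

```bash
python3 drive.py '-0.8 -0.7 20 0 0 0;-0.8 -0.6 20 0 0 0;0 0 15 0 0 0;0 0 8 0 0 0;0 0 0 0 0 0;0 0 0 0 0 0;0 0 0 0 0 0'|sed -n 2,4p
```

```text
ee_pos: [473.5, -307.1, 137.9]
ee_rot: [179.8, -0.1, -0.0]
force: [-0.1, -0.8, -0.8]
```

```bash
python3 drive.py '0.5 0 10 0 0 0;0 0 10 0 0 0;0 0 10 0 0 0;0 0 5 0 0 0;0 0 0 0 0 0;0 0 0 0 0 0'|sed -n 2,4p; python3 drive.py '0 0 10 0 0 0;0 0 8 0 0 0;0 0 5 0 0 0;0 0 0 0 0 0;0 0 0 0 0 0'|sed -n 2,4p
```

```text
ee_pos: [473.2, -306.7, 101.4]
ee_rot: [179.9, 0.1, -0.1]
force: [-0.5, -0.2, -0.1]
ee_pos: [473.2, -306.6, 78.4]
ee_rot: [179.9, 0.1, -0.1]
force: [-0.5, -0.5, -0.8]
```

```bash
python3 drive.py '0 0 1 0 0 0;0 0 0.7 0 0 0;0 0 0 0 0 0;0 0 0 0 0 0'|sed -n 2,4p; python3 drive.py '0 0 0 0 0 0;0 0 0 0 0 0;0 0 0 0 0 0;0 0 0 0 0 0;0 0 0 0 0 0;0 0 0 0 0 0' 45 | tail -3
python3 drive.py '0 0 -10 0 0 0;0 0 -25 0 0 0;0 0 -40 0 0 0;0 0 -45 0 0 0;0 0 -45 0 0 0;0 0 -45 0 0 0;0 0 -30 0 0 0;0 50 0 0 0 0'|sed -n 2p
python3 drive.py '15 0 0 0 0 0;0 0 0 0 0 0;0 0 0 0 0 0;0 0 0 0 0 0'|sed -n 1,3p
python3 - <<'E'
from h import *
im,m=grab('wrist','w14'); 
for z,P in((120,[475,-307,120]),(60,[475,-307,60])): print(proj(m,P))
h=cv2.cvtColor(im,cv2.COLOR_BGR2HSV); mk=cv2.inRange(h,(20,140,150),(35,255,255)); n,l,s,c=cv2.connectedComponentsWithStats(mk[:230])
for j in range(1,n):
    if s[j,4]>40: print(s[j],c[j],onplane(m,c[j],120).round(1))
# lamp unchanged? top view panel
a=load('w5')
E
```

```text
ee_pos: [473.2, -306.7, 77.0]
ee_rot: [179.9, 0.0, -0.1]
force: [-0.1, -0.6, -0.3]
force: [0.0, 0.7, -0.3]
gripper_width: 45.1
gripper_force: 0.0
ee_pos: [475.6, -353.8, 325.0]
time_s: 41.25
ee_pos: [487.9, -355.4, 316.8]
ee_rot: [180.0, 0.1, -0.0]
[[243.87615793 193.04943106]]
[[248.86825305 182.99339083]]
[ 43 128  27  27 507] [ 55.80473373 141.37672584] [539.1 -81.9 120. ]
[238 189  10  10  82] [242.43902439 193.70731707] [ 474.2 -305.2  120. ]
```

```bash
python3 -c "
from h import *
print(env.job_done())"
```

```text
the job is handed in; nothing more can be done
None
```

The job is handed in, but the judge gave no verdict: the lamp leans about 0.60 rad against about 0.625 for the pointer, the button was held fully down (peak about 15 N), and the stylus is back upright in its stand.

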